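Hang the bowl templates on one hook, largest first

TASK

Hang the three wooden bowl templates from the rack on the stand's one hook, holes over the upturned tip, largest first and smallest in front. Slide the largest along the arm until it has pushed the cork collar fully home before you hang the next, then slide each of the other two back until it is flush against the one behind it. The arm's exact height and the stop must be felt for: set down and press gently, never force anything, and leave the other things alone.

Things in the scene. Friction and masses are not known exactly. Their poses are not given: they have to be found in the camera images.
- template_large: large plywood bowl template, upright round board 120 mm across, 22 mm thick (along x), 176-275 g, in any rack slot. Origin: top edge of its hanging hole, mid width and thickness; z up. Hole along x, 16 mm wide (y), z=-36 to 0 mm. Above it a solid head, z=0 to 38 mm, 30 mm wide (y), 22 mm thick: grip it across the width from above. Foot's underside at z=-160 mm
- template_medium: medium plywood bowl template, upright round board 94 mm across, 22 mm thick (along x), 128-200 g, in any rack slot. Origin: top edge of its hanging hole, mid width and thickness; z up. Hole along x, 16 mm wide (y), z=-36 to 0 mm. Above it a solid head, z=0 to 38 mm, 33 mm wide (y), 22 mm thick: grip it across the width from above. Foot's underside at z=-134 mm
- template_small: small plywood bowl template, upright round board 70 mm across, 22 mm thick (along x), 88-138 g, in any rack slot. Origin: top edge of its hanging hole, mid width and thickness; z up. Hole along x, 16 mm wide (y), z=-36 to 0 mm. Above it a solid head, z=0 to 38 mm, 36 mm wide (y), 22 mm thick: grip it across the width from above. Foot's underside at z=-110 mm
- rack: fixed wooden rack, 196 x 100 x 40 mm, origin at the centre of its underside; three slots across its x axis at x=-62, 0, +62 mm, 26 mm wide, floor 10 mm and wall tops 40 mm above the bench
- stand: fixed hook stand: base board 150 x 110 x 16 mm (x=-110 to +40 mm), wooden post 26 x 30 mm, 228 mm tall; origin on the bench below the post's axis. A level round steel arm 9 mm thick sticks out of a clamp on the post along the stand's -x axis at y=0; the clamp sets its height and reach. No more than 35 N in all may press on the stand
- setting_middle (a point): point of the stand (axes alike) at x=0, y=0, 200 mm up: the MIDDLE of the setting range, not the arm itself, which is NOT tracked. The arm's axis is up to 6 mm higher or lower; its last 9 mm turn up 8 mm (tip's top 12.5 mm above the axis) and end at x=-129.5 to -157.5 mm. Find the arm's height by feel or by eye
- collar (a joint): push of the cork collar (34 mm across, 8 mm thick) along the arm to the post: found at 0-0.012 m, 0.030 m = home on a hard stop; stays where pushed, slides at about 4 N. At home its front face is 101.5 mm behind the end of the tip, so at x=-28 to -56 mm of the stand, depending on the reach; where is not tracked: find the stop by feel
- scraper_card: paper-wrapped sanding block, 47 x 85 x 24 mm, lying by; leave alone. Origin at its underside
- pencil: red pencil, 166 mm long, lying by; leave alone. Origin at its underside
- wood_egg: turned wooden egg, 60 mm tall, lying by; leave alone. Origin at its underside
- spinning_top: turned wooden spinning top, 50 mm tall, lying by; leave alone. Origin at its underside
- lathe_spanner: flat open spanner, 186 mm long, lying by; leave alone. Origin at its underside
- carvers_mallet: wooden carver's mallet, 229 mm long, lying by; leave alone. Origin at its underside
Mind the look-alikes: they are no part of the job. What is shaped like the template_small but pink is not meant.

How it is judged:
By the outcome, as a careful person would: the job done as asked, in the order asked, and still so for the second after the job is handed in, with the robot touching nothing.
It also fails if it takes over 72 s, if anything falls off the work surface, if the arm or the gripper's body presses on something with over 40 N, if the wrist force passes 120 N, or if a joint passes its speed limit or range.

ROBOT

A 7-joint arm with a two-finger parallel gripper is mounted at the origin on a cart in front of the work surface, level with it; the furniture and walls round the work are solid. World frame = base frame: x ahead of the robot, y to its left, z up, the work surface at z = 0. Lengths are in m, angles in rad, forces in N, time in s.
With the tool pointing down it reaches from about 0.425 to 0.875 m from the base axis. Payload 9.9 kg.
Tool frame: the origin (TCP) lies midway between the tips of the shut fingers; the grasp point (between the pads) lies arm.pinch_z behind it (arm.pinch_z is the distance from the TCP to the grasp point, in m); z points along the fingers, y is the direction in which the jaws open and shut (so a half turn about z gives the same grasp; the last joint's range is limited). The gripper opens to 85 mm and grips with 20 to 120 N. Pads are 22 mm wide; open, the fingers measure 114 mm over their backs; the gripper's body (76 mm by 85 mm) begins 54 mm behind the grasp point. The pads swing forward as they close: fully open they stand 13 mm farther back than shut.
Start: joints at [-1.191, 0.576, 0.025, 1.437, -0.015, 1.129, -0.057], TCP at [0.302, 0.604, 0.231] pointing down, gripper open.
Joint ranges: [-2.76, 2.76], [-0.34, 2.15], [-1.52, 1.57], [0.19, 2.46], [-1.09, 4.23], [0.17, 1.99], [-2.82, 2.82]. Speed limits (rad/s): [2.22, 2.22, 3.01, 3.01, 3.14, 3.14, 3.14].

INTERFACE

Orientations are given as a unit quaternion [x, y, z, w].
In Python, from plant import arm gives the robot as it stands. The module is installed in compiled form; this text tells all that it offers.
- The arm moves only by the tool carry_out, never from a script. Its argument "motion" is a list of rows, each an object with "hand": the opening, from 0 (shut) to 1 (fully open); "dp": the shift along the tool's x, y, z in mm, a list of three; "delta_rot": the turn, a rotation vector about the tool's x, y, z in rad, a list of three. In form: [{"hand": hand, "dp": [dx, dy, dz], "delta_rot": [wx, wy, wz]}, ...]. A call has exactly 8 rows; each row is the pose to reach, as a shift and turn from the pose measured when the call began, along the tool's axes at that moment; what a row does not reach only later rows make up. A row lasts 1/12 s, in which the tool goes at most 41.7 mm and 7.16 degrees, less where a joint would pass 70% of its speed; a pose out of reach is approached as far as the arm can. A call with a gripper value outside its range is refused whole. The fingers move at their own pace and stop on an object; "grip_force" is the grip in N (left out, the last holds). Time passes only in rows, so rows that repeat a pose let the fingers close, or fill a call up. It gives the time, the measured TCP pose, the force and the opening at its end, in the units of the state.
- arm.observe(): the state, without advancing time (a new reading comes with each control period).
- arm.snapshot(name): name is "scene" or "top"; returns (picture, depth): 480x640x3 uint8, red, green, blue; 480x640 float32, m along the optical axis (not along the pixel's ray), 0 where there is no reading.
- arm.camera_params(name): a dict with "mtx" (3x3 intrinsics, pixels), "cam_to_world" (4x4, takes a point from camera to world coordinates). Camera axes: x right, y down, z forward; pixel columns grow to the right and rows downward; lengths in m; the calibration is good to about 2 mm. A picture is of the moment at which its call begins. camera_params takes no time and is no camera call.
- arm.finish_job(): hands the job in, once; it reports no verdict.
The state is a dict: "time": time; "q": joint angles; "qvel": joint speeds; "effort": joint torques, N m; "ee_pos": TCP position; "tool_rot": TCP orientation; "contact_force": force on the tool from outside, world axes, zero at the start; "torque": the same for the moment, N m; "width": finger opening in m.
Only numpy, scipy, OpenCV 4.12 (cv2) and the standard library are available. Lean on these libraries where they do the work, as an engineer would, in place of code of your own. Each camera call takes 0.05 s, during which the arm holds its last target. There are 200 camera calls.

## Working session

There is one attempt and no reset: what is moved stays moved. The work goes in short steps, Python scripts to look and compute and a tool call to move; the robot and the scene stay as the last step left them, time stands still between calls to the robot, and variables do not carry over. Pictures are saved under pics/ and viewed, about 8 in all and at most 12, crops included, and the job is handed in when it is done.

Besides the shell and the picture viewer there is one more tool, called after "Call:" as name([rows], argument=value, ...), one row to a line, values as JSON. carry_out: Moves the arm, as the interface text tells. Its arguments: {"type":"object","properties":{"motion":{"type":"array","items":{"type":"object","properties":{"hand":{"type":"number"},"dp":{"type":"array","items":{"type":"number"}},"delta_rot":{"type":"array","items":{"type":"number"}}}}},"grip_force":{"type":"number"}},"required":["motion"]}

```bash
mkdir -p pics; ls; python3 - <<'E'
from plant import arm
import cv2,numpy as np
print(arm.observe(), arm.pinch_z)
for n in("scene","top"):
    p,d=arm.snapshot(n); c=arm.camera_params(n)
    print(n,np.round(c["mtx"],1).tolist(),np.round(c["cam_to_world"],4).tolist())
    cv2.imwrite(f"pics/{n}0.png",p[:,:,::-1]); np.savez(f"{n}0.npz",p=p,d=d,K=c["mtx"],T=c["cam_to_world"])
E
```

```text
pics
{'time': 0.0, 'q': array([-1.19080522,  0.57653417,  0.02484661,  1.43789047, -0.01498954,
        1.12901821, -0.05648756]), 'qvel': array([-0.00027224, -0.00066697,  0.0010649 , -0.002086  ,  0.00219323,
        0.00121378,  0.00041664]), 'effort': array([ 8.13828938e-04, -7.65778685e+01,  2.25107297e+00, -2.85957760e+01,
        1.55066658e-02,  1.31697851e-02, -1.90911233e-07]), 'ee_pos': array([0.3017532 , 0.60329226, 0.23044753]), 'tool_rot': array([ 2.29798760e-01,  9.73237811e-01, -8.20337284e-04, -1.43438123e-04]), 'contact_force': array([-0.06249843,  0.42339168,  0.60216435]), 'torque': array([ 0.01535323,  0.0048301 , -0.01715746]), 'width': 0.0854015667504517} 0.0187
scene [[556.8, 0.0, 314.9], [0.0, 556.8, 236.8], [0.0, 0.0, 1.0]] [[-0.4529, -0.5705, 0.6851, -0.6558], [-0.8914, 0.3021, -0.3377, 0.5632], [-0.0143, -0.7637, -0.6454, 1.2739], [0.0, 0.0, 0.0, 1.0]]
top [[581.6, 0.0, 322.6], [0.0, 581.6, 236.5], [0.0, 0.0, 1.0]] [[-0.0162, -0.9962, 0.0858, 0.414], [-0.9999, 0.0163, 0.0002, -0.0265], [-0.0016, -0.0858, -0.9963, 1.5097], [0.0, 0.0, 0.0, 1.0]]
```

View pics/scene0.png

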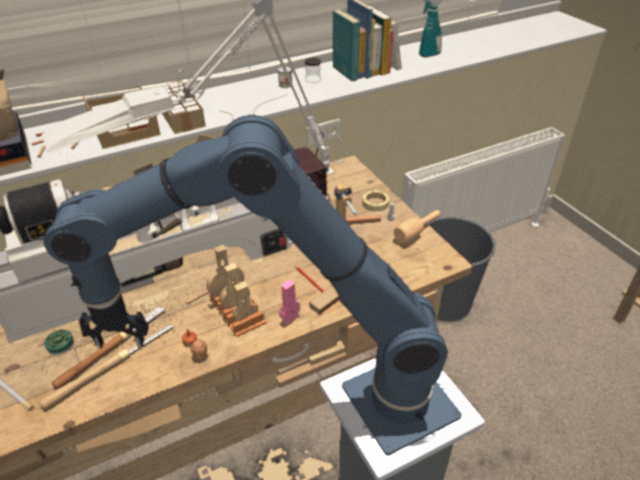

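View pics/top0.png

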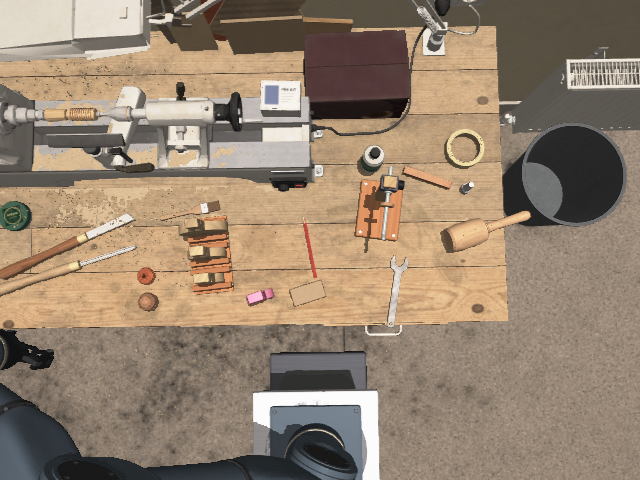

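The scene view shows the rack with three templates near (235,290), the pink decoy at (289,300), and the stand hidden by the arm. The top view has the rack at (211,254), the stand at (380,208) with its arm pointing down the image, and the decoy at (260,297). Next: enlarged crops and depth.

```bash
cat > h.py <<'E'
import numpy as np,cv2
def load(n):
    z=np.load(n+".npz"); return z["p"],z["d"],z["K"],z["T"]
def pts(d,K,T):
    v,u=np.mgrid[:480,:640]; c=np.stack([(u-K[0,2])/K[0,0]*d,(v-K[1,2])/K[1,1]*d,d],-1)
    w=c@T[:3,:3].T+T[:3,3]; w[d==0]=np.nan; return w
def crop(p,u0,u1,v0,v1,s):
    return cv2.resize(p[v0:v1,u0:u1,::-1],None,fx=s,fy=s,interpolation=cv2.INTER_CUBIC)
E
python3 - <<'E'
from h import *
p,d,K,T=load("top0")
a=crop(p,350,415,165,260,6); b=crop(p,170,240,205,300,6)
cv2.imwrite("pics/c1.png",np.hstack([a[:570],b[:570,:410]]))
w=pts(d,K,T)
np.set_printoptions(precision=0,suppress=True,linewidth=250)
print("rack z mm (rows 210..296/3, cols 176..238/2)")
for v in range(210,297,3): print(v,(w[v,176:238:2,2]*1000).round())
print("stand z")
for v in range(168,256,2): print(v,(w[v,372:408,2]*1000).round())
p,d,K,T=load("scene0")
cv2.imwrite("pics/c2.png",crop(p,170,310,230,345,5.6))
E
```

```text
rack z mm (rows 210..296/3, cols 176..238/2)
210 [-5.  7.  0.  6.  5. -1. 12.  8.  6. 10. 10.  9. 10.  9.  1.  4. 13.  6.  3.  4.  2. -3. -0. -0.  3.  1.  2.  3. -1. -2. -1.]
213 [ 9. 11. 11.  6. nan  7.  8. 12. 10.  2.  9. 11.  6.  8.  7. -3.  4. -4. -6.  1. -2.  3.  1.  7.  1. -4. -6.  3. -3.  3.  3.]
216 [11.  4. -2. -0. -1.  3. -1. -4.  2. -1.  6.  1. -2. -2. -3. -1. -0.  1. -1.  0.  2. 17.  8.  9. 10.  2. -1.  2.  2. -6.  1.]
219 [  1.   1.  -5.  -2.   1. 213. 210. 203. 207. 216. 206. 198. 168.  13.   7.   9.  35.  37.  41.  42.  40.  42.  36.  38.  36.   7.  -4.   1.  -1.  -0.   4.]
222 [ -2.   1.  -5.  -1.  -2. 208. 210. 210. 204. 202. 206. 199. 177. 152. 136. 126. 128. 128. 125. 121. 116. 110. 102. 107.  86.  78.  -3.  -3.  -4.  -7.  -2.]
225 [  0.   0. 108. 116. 120. 204. 212. 205. 207. 206. 208. 202. 174. 152. 132. 130. 126. 125. 125. 121. 114. 109. 104.  95.  93.  80.   0.   1.   1.  -1.   2.]
228 [ -3.  89. 111. 115. 119. 197. 193. 197. 190. 181. 182. 181. 173. 160. 135. 130. 129. 127. 122. 123. 118. 114. 107. 103.  96.  83.  -1.  -2.   3.  -1.   1.]
231 [  1.   9. 105. 1
[... 10388 characters left out ...]
-1.  0.  4. -1. -1. -0.  1.  6.  3. -6. -3. -1. -1.  4. -8. -2.  3.  4. -5.  0. -4. -1. -1. -5.  1.]
248 [-1.  1.  2.  4. -7. -3. -3. -7. -1.  1. -5. -1. -2.  1. -5. -9.  7. -7. -0. -5. -1. -1. -2. -1. -2.  1.  2.  4.  5.  2.  3.  0. -0. -4.  2.  3.]
250 [-3. -4. -1.  4.  1.  2.  0.  1. -4.  1.  7. -4.  4.  4. -9. -1. -5.  2. -1. -1. -3.  0. -7. -2. -2.  6. -3. -3. -0. -2.  2. -1. -1. -1.  2.  4.]
252 [-2. -2. -2. -3.  1.  1.  1. -1. -4. -4.  2.  3. -1.  1.  3. -1.  1.  1.  1.  3. -0.  3. -6. -3. -1.  0.  0.  3.  0.  2.  3. -0.  0. -3. -3.  3.]
254 [-3.  4. -9.  1. -2.  2. -1. -1.  2. -2.  5. -0.  2. nan  1.  1.  2.  6.  2. -0. -3.  5. -5.  4.  4.  5.  6. nan  0.  4. -4.  1. -3. -6. -3.  4.]
```

View pics/c1.png

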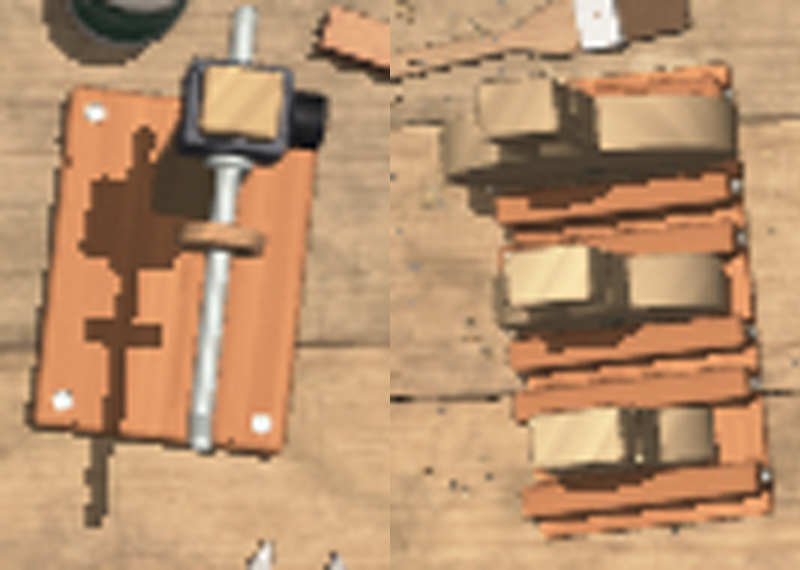

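View pics/c2.png

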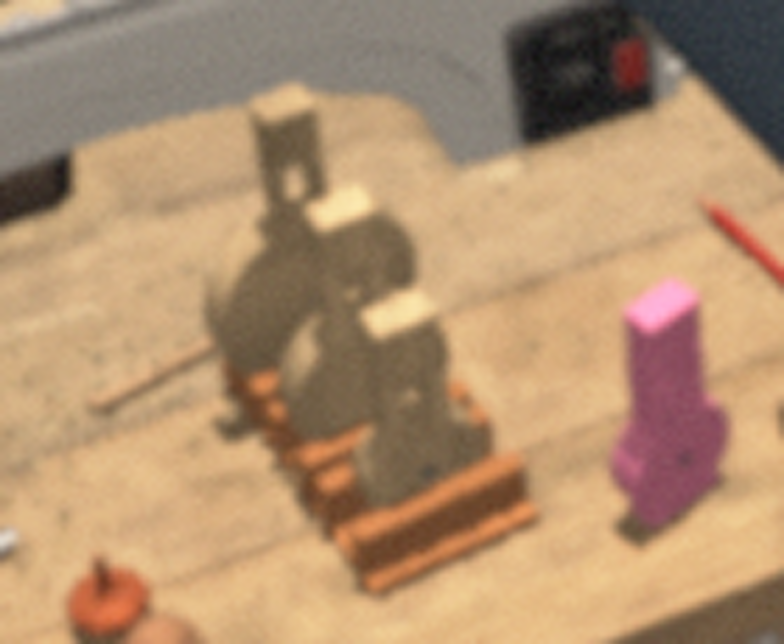

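Pictures 3 and 4: the heads from back to front are large (~(181-199, 218-228) in the top view), medium (~(189-204, 246-255)) and small (~(194-208, 273-282)). The hook arm runs from (391,190) to the tip at (383,240), with the collar at row ~204. Next come numeric fits from the depth.

```bash
python3 - <<'E'
from h import *
p,d,K,T=load("top0"); w=pts(d,K,T)*1000
def region(u0,u1,v0,v1,z0,z1):
    m=np.zeros((480,640),bool); m[v0:v1,u0:u1]=1
    m&=(w[...,2]>z0)&(w[...,2]<z1); return m
def proj(m,z):  # pixel rays intersected with plane z
    v,u=np.nonzero(m); r=np.stack([(u-K[0,2])/K[0,0],(v-K[1,2])/K[1,1],np.ones(len(u))],-1)@T[:3,:3].T
    o=T[:3,3]*1000; s=(z-o[2])/r[:,2]; return o+r*s[:,None]
for n,a in dict(large=(180,202,214,232,195,222),med=(184,206,242,258,170,195),small=(190,212,269,286,147,170)).items():
    m=region(*a); z=np.median(w[m][:,2]); q=proj(m,z)
    r=cv2.minAreaRect(q[:,:2].astype(np.float32)); print(n,m.sum(),"z",z.round(1),w[m][:,2].mean().round(1),"cent",q.mean(0).round(1),"rect",np.round(r[0],1),np.round(r[1],1),round(r[2],1))
m=region(372,400,208,234,190,215); a=w[m]; q=proj(m,205)
f=np.polyfit(q[:,0],q[:,1],1); print("arm topz",np.median(a[:,2]),a[:,2].mean(),"y=",f,"yaw",np.degrees(np.arctan(f[0])),"x range",q[:,0].min(),q[:,0].max())
for v in range(208,236,4):
    mm=region(372,400,v,v+4,190,215); print(v,proj(mm,203).mean(0).round(1),w[mm][:,2].mean().round(1))
m=region(378,390,234,244,195,225); q=proj(m,210);print("tip",q[:,0].min(),q[:,0].max(),q[:,1].mean(), w[m][:,2].max())
c=region(379,395,201,208,190,225);q=proj(c,208);print("collar",q[:,0].min(),q[:,0].max(),q[:,1].min(),q[:,1].max())
c=region(384,398,176,188,223,236); q=proj(c,228); print("post",c.sum(),w[c][:,2].mean(),q.mean(0),cv2.minAreaRect(q[:,:2].astype(np.float32)))
c=region(355,410,176,246,6,26); q=proj(c,16); print("base",cv2.minAreaRect(q[:,:2].astype(np.float32)))
c=region(180,240,212,300,30,46); q=proj(c,40); print("rack",cv2.minAreaRect(q[:,:2].astype(np.float32)))
# scene check for heads
p,d,K,T=load("scene0"); w=pts(d,K,T)*1000
for n,a in dict(large=(210,240,240,270,198,222),med=(220,240,260,280,172,195),small=(230,252,278,300,147,168)).items():
    m=region(*a); q=w[m]; z=np.median(q[:,2]); 
    print("scene",n,m.sum(),z, q.mean(0).round(1))
E
```

```text
large 140 z 206.7 206.2 cent [562.3 269.1 206.7] rect [561.8 269.9] [22.8 31.6] 0.1
med 143 z 181.1 180.6 cent [500.9 263.8 181.1] rect [501.1 263. ] [34.6 20.6] 89.1
small 148 z 156.7 156.6 cent [439.7 258.2 156.7] rect [439.7 257.7] [37.4 20.8] 89.1
arm topz 204.83501409578173 204.5444060532791 y= [ -0.13321689 -91.38969938] yaw -7.588088179732516 x range 532.078470508863 588.8174017441919
208 [ 585.6 -169.5  203. ] 205.1
212 [ 576.5 -168.7  203. ] 204.9
216 [ 567.4 -166.8  203. ] 204.2
220 [ 558.3 -166.5  203. ] 205.0
224 [ 549.3 -164.1  203. ] 203.1
228 [ 540.2 -163.8  203. ] 204.5
232 [ 531.2 -161.9  203. ] 206.4
tip 515.9116019925966 529.4838891984533 -160.44013802094793 215.65797212568748
collar 590.3923991639397 604.3042805488142 -186.19243832270558 -154.55162452705707
post 139 227.37439246610415 [ 645.38101723 -177.92364962  228.        ] ((645.0531005859375, -178.40541076660156), (26.766403198242188, 24.916728973388672), 88.55328369140625)
base ((605.5782470703125, -179.83966064453125), (137.7623291015625, 175.16697692871094), 88.79835510253906)
rack ((501.3189697265625, 263.57763671875), (177.45729064941406, 101.08740997314453), 5.547708988189697)
scene large 74 205.54249517769938 [560.  273.5 205.1]
scene med 83 179.4843657529388 [498.4 267.9 179.5]
scene small 99 155.91235830035234 [436.1 262.5 155.8]
```

```bash
cat > go.py <<'E'
import sys,numpy as np
from plant import arm
from scipy.spatial.transform import Rotation as R
s=arm.observe(); r=R.from_quat(s["tool_rot"]); p=s["ee_pos"]*1000
y=r.as_matrix()[:,1]; yaw=np.degrees(np.arctan2(y[1],y[0]))
print("t",round(s["time"],2),"pos",p.round(1),"yjaw",yaw.round(1),"z",r.as_matrix()[:,2].round(3),"F",s["contact_force"].round(1),"w",round(s["width"]*1000,1))
a=sys.argv[1:]
while len(a)>=4:   # successive targets x y z jawyaw
    t=np.array(list(map(float,a[:3]))); tr=R.from_matrix(np.array([[np.sin(np.radians(float(a[3]))),np.cos(np.radians(float(a[3]))),0],[-np.cos(np.radians(float(a[3]))),np.sin(np.radians(float(a[3]))),0],[0,0,-1.]]))
    print(a[:4],"dp",r.inv().apply(t-p).round(1).tolist(),"rot",(r.inv()*tr).as_rotvec().round(3).tolist())
    r=tr;p=t;a=a[4:]
E
python3 go.py 561 271 265 95.2
```

```text
t 0.1 pos [301.7 603.4 230.5] yjaw 63.4 z [-0.001 -0.001 -1.   ] F [-0.3  0.6 -0.4] w 85.3Traceback (most recent call last):
  File "go.py", line 9, in <module>
    t=np.array(list(map(float,a[:3]))); tr=R.from_matrix(np.array([[np.sin(np.radians(float(a[3]))),np.cos(np.radians(float(a[3]))),0],[-np.cos(np.radians(float(a[3]))),np.sin(np.radians(float(a[3]))),0],[0,0,-1.]]))
                                           ~~~~~~~~~~~~~^^^^^^^^^^^^^^^^^^^^^^^^^^^^^^^^^^^^^^^^^^^^^^^^^^^^^^^^^^^^^^^^^^^^^^^^^^^^^^^^^^^^^^^^^^^^^^^^^^^^^^^^^^^^^^^^^^^^^^^^^^^^^^^^^^^^^^^^^^^^^^^^^^^^^^^^^^^^^^^^
  File "scipy/spatial/transform/_rotation.pyx", line 1143, in scipy.spatial.transform._rotation.Rotation.from_matrix
ValueError: Non-positive determinant (left-handed or null coordinate frame) in rotation matrix 0: [[ 0.9958844  -0.09063258  0.        ]
 [ 0.09063258  0.9958844   0.        ]
 [ 0.          0.         -1.        ]].
```

```bash
python3 - <<'E'
s=open("go.py").read()
i=s.index("tr=R"); j=s.index("\n",i)
s=s[:i]+"A=np.radians(float(a[3])); tr=R.from_matrix([[-np.sin(A),np.cos(A),0],[np.cos(A),np.sin(A),0],[0,0,-1.]])"+s[j:]
open("go.py","w").write(s)
E
python3 go.py 561 271 265 95.2
```

```text
t 0.1 pos [301.7 603.4 230.5] yjaw 63.4 z [-0.001 -0.001 -1.   ] F [-0.3  0.6 -0.4] w 85.3
['561', '271', '265', '95.2'] dp [-380.5, -181.4, -34.2] rot [-0.001, -0.0, -0.554]
```

Call:
carry_out([
  {"hand": 1,"dp": [-50,-24,-34],"delta_rot": [0,0,-0.1]},
  {"hand": 1,"dp": [-90,-43,-34],"delta_rot": [0,0,-0.2]},
  {"hand": 1,"dp": [-130,-62,-34],"delta_rot": [0,0,-0.3]},
  {"hand": 1,"dp": [-170,-81,-34],"delta_rot": [0,0,-0.4]},
  {"hand": 1,"dp": [-210,-100,-34],"delta_rot": [0,0,-0.5]},
  {"hand": 1,"dp": [-245,-117,-34],"delta_rot": [0,0,-0.554]},
  {"hand": 1,"dp": [-280,-134,-34],"delta_rot": [0,0,-0.554]},
  {"hand": 1,"dp": [-315,-150,-34],"delta_rot": [0,0,-0.554]},
])

```text
time: 0.77
ee_pos: [0.5033, 0.3439, 0.2646]
tool_rot: [-0.045, 0.999, -0.001, -0.001]
contact_force: [0.8, 1.0, 0.0]
width: 0.0851
```

```bash
python3 go.py 561 271 265 95.2 561 271 176 95.2
```

```text
t 0.77 pos [503.3 343.9 264.6] yjaw 95.2 z [-0.001 -0.002 -1.   ] F [0.8 1.  0. ] w 85.1
['561', '271', '265', '95.2'] dp [-50.9, -77.8, -0.4] rot [-0.001, -0.001, -0.0]
['561', '271', '176', '95.2'] dp [0.0, 0.0, 89.0] rot [0.0, 0.0, 0.0]
```

Call:
carry_out([
  {"hand": 1,"dp": [-20,-31,0],"delta_rot": [0,0,0]},
  {"hand": 1,"dp": [-40,-60,0],"delta_rot": [0,0,0]},
  {"hand": 1,"dp": [-51,-78,0],"delta_rot": [0,0,0]},
  {"hand": 1,"dp": [-51,-78,15],"delta_rot": [0,0,0]},
  {"hand": 1,"dp": [-51,-78,40],"delta_rot": [0,0,0]},
  {"hand": 1,"dp": [-51,-78,65],"delta_rot": [0,0,0]},
  {"hand": 1,"dp": [-51,-78,82],"delta_rot": [0,0,0]},
  {"hand": 1,"dp": [-51,-78,88],"delta_rot": [0,0,0]},
])

```text
time: 1.43
ee_pos: [0.5595, 0.2697, 0.1735]
tool_rot: [-0.045, 0.999, -0.002, -0.003]
contact_force: [-0.9, 0.2, 0.5]
width: 0.0857
```

Call:
carry_out([
  {"hand": 0.6,"dp": [0,0,0],"delta_rot": [0,0,0]},
  {"hand": 0.45,"dp": [0,0,0],"delta_rot": [0,0,0]},
  {"hand": 0.4,"dp": [0,0,0],"delta_rot": [0,0,0]},
  {"hand": 0.36,"dp": [0,0,0],"delta_rot": [0,0,0]},
  {"hand": 0.33,"dp": [0,0,0],"delta_rot": [0,0,0]},
  {"hand": 0.3,"dp": [0,0,0],"delta_rot": [0,0,0]},
  {"hand": 0.2,"dp": [0,0,0],"delta_rot": [0,0,0]},
  {"hand": 0.2,"dp": [0,0,0],"delta_rot": [0,0,0]},
], grip_force=40)

```text
time: 2.1
ee_pos: [0.5603, 0.2702, 0.1747]
tool_rot: [-0.045, 0.999, -0.001, -0.002]
contact_force: [0.3, 0.6, 6.1]
width: 0.0295
```

```bash
python3 go.py; python3 - <<'E'
from plant import arm
from h import *
o=[]
for n in("scene","top"):
    p,d=arm.snapshot(n); c=arm.camera_params(n); np.savez(f"{n}1.npz",p=p,d=d,K=c["mtx"],T=c["cam_to_world"])
    o.append(crop(p,*((170,310,230,345,2.8) if n=="scene" else (165,305,200,315,2.8))))
cv2.imwrite("pics/c3.png",np.hstack(o))
E
```

```text
t 2.1 pos [560.3 270.2 174.7] yjaw 95.2 z [-0.003 -0.003 -1.   ] F [0.3 0.6 6.1] w 29.5
```

View pics/c3.png

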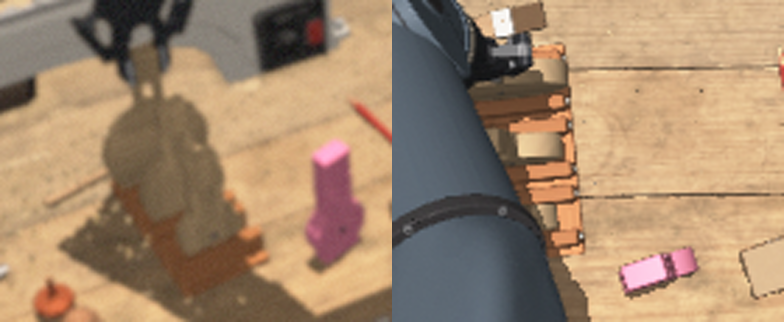

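Picture 5: the scene view shows the gripper on the large template's head, and the top view is mostly covered by the arm link. Lifting.

Call:
carry_out([
  {"hand": 0.2,"dp": [0,0,-5],"delta_rot": [0,0,0]},
  {"hand": 0.2,"dp": [0,0,-15],"delta_rot": [0,0,0]},
  {"hand": 0.2,"dp": [0,0,-30],"delta_rot": [0,0,0]},
  {"hand": 0.2,"dp": [0,0,-45],"delta_rot": [0,0,0]},
  {"hand": 0.2,"dp": [0,0,-60],"delta_rot": [0,0,0]},
  {"hand": 0.2,"dp": [0,0,-72],"delta_rot": [0,0,0]},
  {"hand": 0.2,"dp": [0,0,-80],"delta_rot": [0,0,0]},
  {"hand": 0.2,"dp": [0,0,-80],"delta_rot": [0,0,0]},
])

```text
time: 2.87
ee_pos: [0.5611, 0.2708, 0.2569]
tool_rot: [-0.045, 0.999, -0.001, -0.0]
contact_force: [0.9, 0.6, -2.6]
width: 0.0295
```

```bash
python3 go.py 480 -155.5 255 82.4 480 -155.5 228 82.4
```

```text
t 2.87 pos [561.1 270.8 256.9] yjaw 95.2 z [-0.001 -0.001 -1.   ] F [ 0.9  0.6 -2.6] w 29.5
['480', '-155.5', '255', '82.4'] dp [119.3, -417.2, 2.5] rot [-0.001, -0.001, 0.223]
['480', '-155.5', '228', '82.4'] dp [0.0, 0.0, 27.0] rot [0.0, 0.0, 0.0]
```

Call:
carry_out([
  {"hand": 0.2,"dp": [4,-15,0],"delta_rot": [0,0,0]},
  {"hand": 0.2,"dp": [12,-45,0],"delta_rot": [0,0,0]},
  {"hand": 0.2,"dp": [22,-80,0],"delta_rot": [0,0,0.05]},
  {"hand": 0.2,"dp": [32,-115,0],"delta_rot": [0,0,0.1]},
  {"hand": 0.2,"dp": [42,-150,0],"delta_rot": [0,0,0.15]},
  {"hand": 0.2,"dp": [52,-185,0],"delta_rot": [0,0,0.2]},
  {"hand": 0.2,"dp": [62,-220,0],"delta_rot": [0,0,0.223]},
  {"hand": 0.2,"dp": [71,-250,0],"delta_rot": [0,0,0.223]},
])

```text
time: 3.53
ee_pos: [0.5115, 0.0122, 0.2567]
tool_rot: [0.068, 0.998, -0.001, -0.001]
contact_force: [0.1, -0.6, -2.0]
width: 0.0296
```

```bash
python3 go.py 480 -155.5 228 82.4
```

```text
t 3.53 pos [511.5  12.2 256.7] yjaw 82.2 z [-0.002 -0.002 -1.   ] F [ 0.1 -0.6 -2. ] w 29.6
['480', '-155.5', '228', '82.4'] dp [8.4, -170.3, 29.2] rot [-0.002, -0.002, -0.003]
```

Call:
carry_out([
  {"hand": 0.2,"dp": [5,-15,0],"delta_rot": [0,0,0]},
  {"hand": 0.2,"dp": [9,-45,0],"delta_rot": [0,0,0]},
  {"hand": 0.2,"dp": [9,-80,5],"delta_rot": [0,0,0]},
  {"hand": 0.2,"dp": [9,-115,15],"delta_rot": [0,0,0]},
  {"hand": 0.2,"dp": [9,-145,25],"delta_rot": [0,0,0]},
  {"hand": 0.2,"dp": [8.5,-165,29],"delta_rot": [0,0,0]},
  {"hand": 0.2,"dp": [8.5,-170,29],"delta_rot": [0,0,0]},
  {"hand": 0.2,"dp": [8.5,-170,29],"delta_rot": [0,0,0]},
])

```text
time: 4.2
ee_pos: [0.4786, -0.1572, 0.2275]
tool_rot: [0.07, 0.998, -0.001, -0.002]
contact_force: [-0.5, 0.2, -2.2]
width: 0.0294
```

```bash
python3 - <<'E'
from plant import arm
from h import *
o=[]
for n in("scene","top"):
    p,d=arm.snapshot(n); c=arm.camera_params(n); np.savez(f"{n}2.npz",p=p,d=d,K=c["mtx"],T=c["cam_to_world"])
    if n=="scene": cv2.imwrite("pics/s2.png",p[:,:,::-1])
    o.append(crop(p,*((270,410,150,265,2.8) if n=="scene" else (320,440,165,265,4))))
cv2.imwrite("pics/c4.png",np.hstack([cv2.resize(i,(392,400)) for i in o]))
E
python3 go.py
```

```text
t 4.3 pos [ 479.8 -154.4  228. ] yjaw 82.2 z [-0.002 -0.001 -1.   ] F [ 0.1  0.5 -2.4] w 29.2
```

View pics/c4.png

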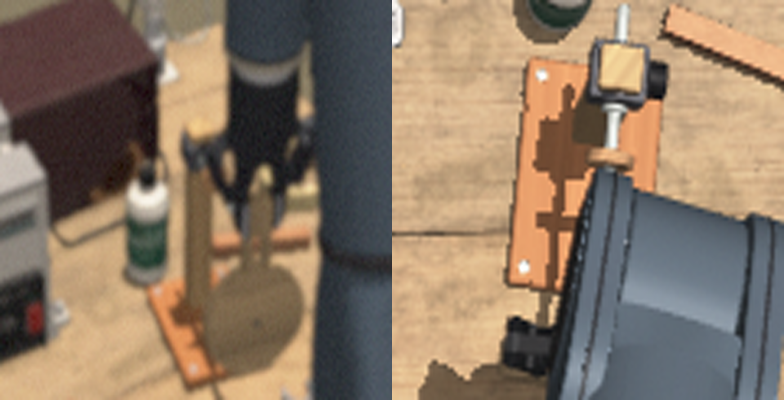

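Picture 6: the scene view shows the large template held upright just in front of the stand's tip; the top view shows the collar at crop (610,157) and the post behind. Advancing along the stand axis in small steps.

Call:
carry_out([
  {"hand": 0.2,"dp": [-3,-1,0],"delta_rot": [0,0,0]},
  {"hand": 0.2,"dp": [-8,-1,0],"delta_rot": [0,0,0]},
  {"hand": 0.2,"dp": [-14,-1,0],"delta_rot": [0,0,0]},
  {"hand": 0.2,"dp": [-18,-1,0],"delta_rot": [0,0,0]},
  {"hand": 0.2,"dp": [-20,-1,0],"delta_rot": [0,0,0]},
  {"hand": 0.2,"dp": [-22,-1,0],"delta_rot": [0,0,0]},
  {"hand": 0.2,"dp": [-24,-1,0],"delta_rot": [0,0,0]},
  {"hand": 0.2,"dp": [-25,-1,0],"delta_rot": [0,0,0]},
])

```text
time: 4.97
ee_pos: [0.5047, -0.1587, 0.2279]
tool_rot: [0.068, 0.998, -0.001, -0.001]
contact_force: [-0.5, 0.4, -3.2]
width: 0.0293
```

```bash
python3 go.py
```

```text
t 4.97 pos [ 504.7 -158.7  227.9] yjaw 82.2 z [-0.002 -0.002 -1.   ] F [-0.5  0.4 -3.2] w 29.3
```

Call:
carry_out([
  {"hand": 0.2,"dp": [-4,0,0],"delta_rot": [0,0,0]},
  {"hand": 0.2,"dp": [-9,0,0],"delta_rot": [0,0,0]},
  {"hand": 0.2,"dp": [-15,0,0],"delta_rot": [0,0,0]},
  {"hand": 0.2,"dp": [-20,0,0],"delta_rot": [0,0,0]},
  {"hand": 0.2,"dp": [-26,0,0],"delta_rot": [0,0,0]},
  {"hand": 0.2,"dp": [-31,0,0],"delta_rot": [0,0,0]},
  {"hand": 0.2,"dp": [-34,0,0],"delta_rot": [0,0,0]},
  {"hand": 0.2,"dp": [-34,0,0],"delta_rot": [0,0,0]},
])

```text
time: 5.63
ee_pos: [0.5391, -0.1634, 0.2276]
tool_rot: [0.068, 0.998, -0.001, -0.001]
contact_force: [0.1, -0.1, -2.8]
width: 0.0295
```

Call:
carry_out([
  {"hand": 0.2,"dp": [0,0,2],"delta_rot": [0,0,0]},
  {"hand": 0.2,"dp": [0,0,5],"delta_rot": [0,0,0]},
  {"hand": 0.2,"dp": [0,0,7],"delta_rot": [0,0,0]},
  {"hand": 0.2,"dp": [0,0,9],"delta_rot": [0,0,0]},
  {"hand": 0.2,"dp": [0,0,10],"delta_rot": [0,0,0]},
  {"hand": 0.2,"dp": [0,0,11],"delta_rot": [0,0,0]},
  {"hand": 0.2,"dp": [0,0,11],"delta_rot": [0,0,0]},
  {"hand": 0.2,"dp": [0,0,11],"delta_rot": [0,0,0]},
])

```text
time: 6.3
ee_pos: [0.5391, -0.1634, 0.2167]
tool_rot: [0.068, 0.998, -0.001, -0.001]
contact_force: [0.5, 0.0, -2.1]
width: 0.0293
```

```bash
python3 go.py
```

```text
t 6.3 pos [ 539.1 -163.4  216.7] yjaw 82.2 z [-0.002 -0.002 -1.   ] F [ 0.5  0.  -2.1] w 29.3
```

Call:
carry_out([
  {"hand": 0.2,"dp": [0,0,1],"delta_rot": [0,0,0]},
  {"hand": 0.2,"dp": [0,0,2],"delta_rot": [0,0,0]},
  {"hand": 0.2,"dp": [0,0,3],"delta_rot": [0,0,0]},
  {"hand": 0.2,"dp": [0,0,3.5],"delta_rot": [0,0,0]},
  {"hand": 0.2,"dp": [0,0,4],"delta_rot": [0,0,0]},
  {"hand": 0.2,"dp": [0,0,4],"delta_rot": [0,0,0]},
  {"hand": 0.2,"dp": [0,0,4],"delta_rot": [0,0,0]},
  {"hand": 0.2,"dp": [0,0,4],"delta_rot": [0,0,0]},
])

```text
time: 6.97
ee_pos: [0.5391, -0.1634, 0.2127]
tool_rot: [0.068, 0.998, -0.001, -0.001]
contact_force: [0.2, 0.2, -2.3]
width: 0.0292
```

Call:
carry_out([
  {"hand": 0.2,"dp": [0,0,0.5],"delta_rot": [0,0,0]},
  {"hand": 0.2,"dp": [0,0,1],"delta_rot": [0,0,0]},
  {"hand": 0.2,"dp": [0,0,1.5],"delta_rot": [0,0,0]},
  {"hand": 0.2,"dp": [0,0,1.5],"delta_rot": [0,0,0]},
  {"hand": 0.2,"dp": [0,0,1.5],"delta_rot": [0,0,0]},
  {"hand": 0.2,"dp": [0,0,1.5],"delta_rot": [0,0,0]},
  {"hand": 0.2,"dp": [0,0,1.5],"delta_rot": [0,0,0]},
  {"hand": 0.2,"dp": [0,0,1.5],"delta_rot": [0,0,0]},
])

```text
time: 7.63
ee_pos: [0.5391, -0.1634, 0.2112]
tool_rot: [0.068, 0.998, -0.001, -0.001]
contact_force: [0.4, 0.1, -3.1]
width: 0.0294
```

Call:
carry_out([
  {"hand": 0.2,"dp": [0,0,0.5],"delta_rot": [0,0,0]},
  {"hand": 0.2,"dp": [0,0,1],"delta_rot": [0,0,0]},
  {"hand": 0.2,"dp": [0,0,1.5],"delta_rot": [0,0,0]},
  {"hand": 0.2,"dp": [0,0,1.5],"delta_rot": [0,0,0]},
  {"hand": 0.2,"dp": [0,0,1.5],"delta_rot": [0,0,0]},
  {"hand": 0.2,"dp": [0,0,1.5],"delta_rot": [0,0,0]},
  {"hand": 0.2,"dp": [0,0,1.5],"delta_rot": [0,0,0]},
  {"hand": 0.2,"dp": [0,0,1.5],"delta_rot": [0,0,0]},
])

```text
time: 8.3
ee_pos: [0.5391, -0.1635, 0.2099]
tool_rot: [0.068, 0.998, -0.001, -0.001]
contact_force: [-1.3, 0.9, 5.1]
width: 0.0296
```

Call:
carry_out([
  {"hand": 0.2,"dp": [-3,0,-0.3],"delta_rot": [0,0,0]},
  {"hand": 0.2,"dp": [-10,0,-0.4],"delta_rot": [0,0,0]},
  {"hand": 0.2,"dp": [-17,0,-0.4],"delta_rot": [0,0,0]},
  {"hand": 0.2,"dp": [-24,0,-0.4],"delta_rot": [0,0,0]},
  {"hand": 0.2,"dp": [-31,0,-0.4],"delta_rot": [0,0,0]},
  {"hand": 0.2,"dp": [-38,0,-0.4],"delta_rot": [0,0,0]},
  {"hand": 0.2,"dp": [-43,0,-0.4],"delta_rot": [0,0,0]},
  {"hand": 0.2,"dp": [-46,0,-0.4],"delta_rot": [0,0,0]},
])

```text
time: 8.97
ee_pos: [0.5845, -0.1697, 0.2102]
tool_rot: [0.068, 0.998, -0.001, -0.002]
contact_force: [-10.1, 2.4, 10.8]
width: 0.0295
```

```bash
python3 go.py
```

```text
t 8.97 pos [ 584.5 -169.7  210.2] yjaw 82.2 z [-0.004 -0.001 -1.   ] F [-10.1   2.4  10.8] w 29.5
```

Call:
carry_out([
  {"hand": 0.2,"dp": [0,0,-0.4],"delta_rot": [0,0,0]},
  {"hand": 0.2,"dp": [-1,0,-0.5],"delta_rot": [0,0,0]},
  {"hand": 0.2,"dp": [-2.5,0,-0.5],"delta_rot": [0,0,0]},
  {"hand": 0.2,"dp": [-4,0,-0.5],"delta_rot": [0,0,0]},
  {"hand": 0.2,"dp": [-5.5,0,-0.5],"delta_rot": [0,0,0]},
  {"hand": 0.2,"dp": [-7,0,-0.5],"delta_rot": [0,0,0]},
  {"hand": 0.2,"dp": [-8,0,-0.5],"delta_rot": [0,0,0]},
  {"hand": 0.2,"dp": [-8,0,-0.5],"delta_rot": [0,0,0]},
])

```text
time: 9.63
ee_pos: [0.5921, -0.1707, 0.2104]
tool_rot: [0.068, 0.998, -0.001, -0.003]
contact_force: [-5.8, 2.0, 5.7]
width: 0.0296
```

```bash
python3 go.py
```

```text
t 9.63 pos [ 592.1 -170.7  210.4] yjaw 82.2 z [-0.006 -0.001 -1.   ] F [-5.8  2.   5.7] w 29.6
```

Call:
carry_out([
  {"hand": 0.2,"dp": [-1,0,-0.2],"delta_rot": [0,0,0]},
  {"hand": 0.2,"dp": [-2,0,-0.3],"delta_rot": [0,0,0]},
  {"hand": 0.2,"dp": [-3,0,-0.3],"delta_rot": [0,0,0]},
  {"hand": 0.2,"dp": [-4,0,-0.3],"delta_rot": [0,0,0]},
  {"hand": 0.2,"dp": [-5,0,-0.3],"delta_rot": [0,0,0]},
  {"hand": 0.2,"dp": [-6,0,-0.3],"delta_rot": [0,0,0]},
  {"hand": 0.2,"dp": [-6.5,0,-0.3],"delta_rot": [0,0,0]},
  {"hand": 0.2,"dp": [-6.5,0,-0.3],"delta_rot": [0,0,0]},
])

```text
time: 10.3
ee_pos: [0.598, -0.1715, 0.2105]
tool_rot: [0.068, 0.998, -0.001, -0.004]
contact_force: [-6.4, 1.2, 6.4]
width: 0.0295
```

```bash
python3 go.py
```

```text
t 10.3 pos [ 598.  -171.5  210.5] yjaw 82.2 z [-0.008 -0.    -1.   ] F [-6.4  1.2  6.4] w 29.5
```

Call:
carry_out([
  {"hand": 0.2,"dp": [-0.5,0,-0.2],"delta_rot": [0,-0.002,0]},
  {"hand": 0.2,"dp": [-1,0,-0.3],"delta_rot": [0,-0.003,0]},
  {"hand": 0.2,"dp": [-1.5,0,-0.3],"delta_rot": [0,-0.004,0]},
  {"hand": 0.2,"dp": [-2,0,-0.3],"delta_rot": [0,-0.005,0]},
  {"hand": 0.2,"dp": [-2.5,0,-0.3],"delta_rot": [0,-0.006,0]},
  {"hand": 0.2,"dp": [-3,0,-0.3],"delta_rot": [0,-0.006,0]},
  {"hand": 0.2,"dp": [-3,0,-0.3],"delta_rot": [0,-0.006,0]},
  {"hand": 0.2,"dp": [-3,0,-0.3],"delta_rot": [0,-0.006,0]},
])

```text
time: 10.97
ee_pos: [0.6001, -0.1718, 0.2104]
tool_rot: [0.068, 0.998, -0.001, -0.003]
contact_force: [-8.0, 1.6, 5.0]
width: 0.0293
```

```bash
python3 go.py
```

```text
t 10.97 pos [ 600.1 -171.8  210.4] yjaw 82.2 z [-0.005 -0.001 -1.   ] F [-8.   1.6  5. ] w 29.3
```

Call:
carry_out([
  {"hand": 0.2,"dp": [-0.5,0,-0.1],"delta_rot": [0,-0.002,0]},
  {"hand": 0.2,"dp": [-1,0,-0.2],"delta_rot": [0,-0.003,0]},
  {"hand": 0.2,"dp": [-1.5,0,-0.3],"delta_rot": [0,-0.003,0]},
  {"hand": 0.2,"dp": [-2,0,-0.3],"delta_rot": [0,-0.003,0]},
  {"hand": 0.2,"dp": [-2,0,-0.3],"delta_rot": [0,-0.003,0]},
  {"hand": 0.2,"dp": [-2,0,-0.3],"delta_rot": [0,-0.003,0]},
  {"hand": 0.2,"dp": [-2,0,-0.3],"delta_rot": [0,-0.003,0]},
  {"hand": 0.2,"dp": [-2,0,-0.3],"delta_rot": [0,-0.003,0]},
])

```text
time: 11.63
ee_pos: [0.6013, -0.1719, 0.2105]
tool_rot: [0.068, 0.998, -0.0, -0.002]
contact_force: [-9.0, 2.5, 6.7]
width: 0.0292
```

```bash
python3 go.py
```

```text
t 11.63 pos [ 601.3 -171.9  210.5] yjaw 82.2 z [-0.005 -0.001 -1.   ] F [-9.   2.5  6.7] w 29.2
```

Call:
carry_out([
  {"hand": 0.2,"dp": [-0.5,0,-0.1],"delta_rot": [0,-0.002,0]},
  {"hand": 0.2,"dp": [-1,0,-0.2],"delta_rot": [0,-0.003,0]},
  {"hand": 0.2,"dp": [-1.5,0,-0.3],"delta_rot": [0,-0.003,0]},
  {"hand": 0.2,"dp": [-2,0,-0.4],"delta_rot": [0,-0.003,0]},
  {"hand": 0.2,"dp": [-2.5,0,-0.4],"delta_rot": [0,-0.003,0]},
  {"hand": 0.2,"dp": [-2.5,0,-0.4],"delta_rot": [0,-0.003,0]},
  {"hand": 0.2,"dp": [-2.5,0,-0.4],"delta_rot": [0,-0.003,0]},
  {"hand": 0.2,"dp": [-2.5,0,-0.4],"delta_rot": [0,-0.003,0]},
])

```text
time: 12.3
ee_pos: [0.6026, -0.1721, 0.2105]
tool_rot: [0.068, 0.998, -0.0, -0.002]
contact_force: [-9.4, 2.0, 5.8]
width: 0.0297
```

```bash
python3 go.py
```

```text
t 12.3 pos [ 602.6 -172.1  210.5] yjaw 82.2 z [-0.005 -0.    -1.   ] F [-9.4  2.   5.8] w 29.7
```

Call:
carry_out([
  {"hand": 0.2,"dp": [-0.5,0,-0.1],"delta_rot": [0,-0.002,0]},
  {"hand": 0.2,"dp": [-1,0,-0.2],"delta_rot": [0,-0.003,0]},
  {"hand": 0.2,"dp": [-1.5,0,-0.3],"delta_rot": [0,-0.003,0]},
  {"hand": 0.2,"dp": [-2,0,-0.4],"delta_rot": [0,-0.003,0]},
  {"hand": 0.2,"dp": [-2.5,0,-0.4],"delta_rot": [0,-0.003,0]},
  {"hand": 0.2,"dp": [-3,0,-0.4],"delta_rot": [0,-0.003,0]},
  {"hand": 0.2,"dp": [-3,0,-0.4],"delta_rot": [0,-0.003,0]},
  {"hand": 0.2,"dp": [-3,0,-0.4],"delta_rot": [0,-0.003,0]},
])

```text
time: 12.97
ee_pos: [0.6027, -0.1722, 0.2104]
tool_rot: [0.068, 0.998, 0.0, -0.004]
contact_force: [-15.9, 3.0, 11.3]
width: 0.0295
```

```bash
python3 go.py
```

```text
t 12.97 pos [ 602.7 -172.2  210.4] yjaw 82.2 z [-0.009  0.001 -1.   ] F [-15.9   3.   11.3] w 29.5
```

Call:
carry_out([
  {"hand": 0.2,"dp": [-0.5,0,-0.1],"delta_rot": [0,-0.002,0]},
  {"hand": 0.2,"dp": [-1,0,-0.2],"delta_rot": [0,-0.003,0]},
  {"hand": 0.2,"dp": [-1.5,0,-0.3],"delta_rot": [0,-0.005,0]},
  {"hand": 0.2,"dp": [-2,0,-0.4],"delta_rot": [0,-0.007,0]},
  {"hand": 0.2,"dp": [-2.5,0,-0.4],"delta_rot": [0,-0.007,0]},
  {"hand": 0.2,"dp": [-3,0,-0.4],"delta_rot": [0,-0.007,0]},
  {"hand": 0.2,"dp": [-3.5,0,-0.4],"delta_rot": [0,-0.007,0]},
  {"hand": 0.2,"dp": [-3.5,0,-0.4],"delta_rot": [0,-0.007,0]},
])

```text
time: 13.63
ee_pos: [0.6028, -0.1722, 0.2104]
tool_rot: [0.069, 0.998, 0.0, -0.005]
contact_force: [-18.5, 3.2, 13.7]
width: 0.0294
```

```bash
python3 go.py
```

```text
t 13.63 pos [ 602.8 -172.2  210.4] yjaw 82.1 z [-0.009  0.001 -1.   ] F [-18.5   3.2  13.7] w 29.4
```

The force rose to 16 and then 18 N with under 0.2 mm of travel, so this is the hard stop, at TCP x = 602.8 mm. Relax, release and rise.

Call:
carry_out([
  {"hand": 0.2,"dp": [0,0,0],"delta_rot": [0,0,0]},
  {"hand": 0.2,"dp": [0,0,0],"delta_rot": [0,-0.005,0]},
  {"hand": 0.45,"dp": [0,0,0],"delta_rot": [0,-0.005,0]},
  {"hand": 0.6,"dp": [0,0,0],"delta_rot": [0,-0.005,0]},
  {"hand": 0.7,"dp": [0,0,0],"delta_rot": [0,-0.005,0]},
  {"hand": 0.8,"dp": [0,0,0],"delta_rot": [0,-0.005,0]},
  {"hand": 0.8,"dp": [0,0,-5],"delta_rot": [0,-0.008,0]},
  {"hand": 0.8,"dp": [0,0,-15],"delta_rot": [0,-0.009,0]},
])

```text
time: 14.3
ee_pos: [0.6024, -0.172, 0.2248]
tool_rot: [0.068, 0.998, 0.0, -0.001]
contact_force: [0.5, -0.5, 0.8]
width: 0.0684
```

Call:
carry_out([
  {"hand": 0.8,"dp": [0,0,-15],"delta_rot": [0,0,0]},
  {"hand": 0.8,"dp": [0,0,-35],"delta_rot": [0,0,0]},
  {"hand": 0.8,"dp": [8,2,-60],"delta_rot": [0,0,0]},
  {"hand": 0.8,"dp": [20,30,-70],"delta_rot": [0,0,0]},
  {"hand": 0.8,"dp": [35,65,-70],"delta_rot": [0,0,0]},
  {"hand": 0.8,"dp": [50,100,-70],"delta_rot": [0,0,0]},
  {"hand": 0.8,"dp": [60,135,-70],"delta_rot": [0,0,0]},
  {"hand": 0.8,"dp": [65,170,-70],"delta_rot": [0,0,0]},
])

```text
time: 14.97
ee_pos: [0.5605, 0.0067, 0.2966]
tool_rot: [0.069, 0.998, 0.0, -0.0]
contact_force: [1.3, 1.6, -0.3]
width: 0.0685
```

```bash
python3 go.py 501 264 215 95.2 501 264 149 95.2; python3 - <<'E'
from plant import arm
from h import *
o=[]
for n in("scene","top"):
    p,d=arm.snapshot(n); c=arm.camera_params(n); np.savez(f"{n}3.npz",p=p,d=d,K=c["mtx"],T=c["cam_to_world"])
    o.append(crop(p,*((250,370,140,260,3.3) if n=="scene" else (340,440,165,265,4))))
cv2.imwrite("pics/c5.png",np.hstack([cv2.resize(i,(400,400)) for i in o]))
E
```

```text
t 14.97 pos [560.5   6.7 296.6] yjaw 82.1 z [-0.001  0.001 -1.   ] F [ 1.3  1.6 -0.3] w 68.5
['501', '264', '215', '95.2'] dp [94.1, 246.6, 81.9] rot [0.001, -0.001, -0.228]
['501', '264', '149', '95.2'] dp [0.0, 0.0, 66.0] rot [0.0, 0.0, 0.0]
```

View pics/c5.png

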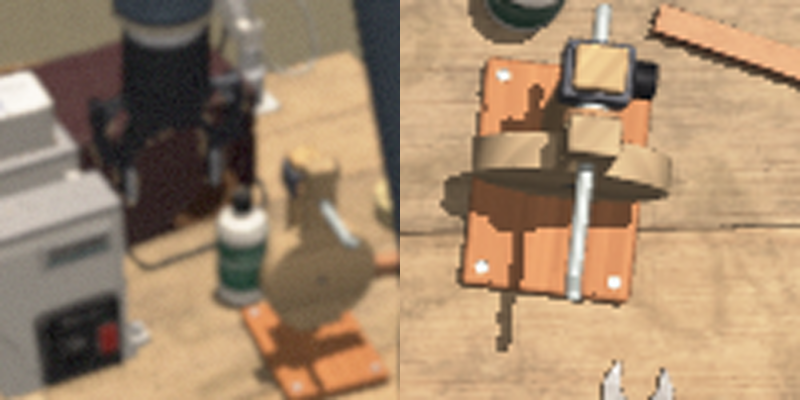

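Picture 7: the large template hangs at the back right in front of the post, with the collar hidden behind it. On to the medium.

Call:
carry_out([
  {"hand": 0.8,"dp": [12,30,0],"delta_rot": [0,0,-0.03]},
  {"hand": 0.8,"dp": [26,68,10],"delta_rot": [0,0,-0.07]},
  {"hand": 0.8,"dp": [40,106,30],"delta_rot": [0,0,-0.12]},
  {"hand": 0.8,"dp": [55,144,50],"delta_rot": [0,0,-0.17]},
  {"hand": 0.8,"dp": [69,181,65],"delta_rot": [0,0,-0.21]},
  {"hand": 0.8,"dp": [83,216,75],"delta_rot": [0,0,-0.228]},
  {"hand": 0.8,"dp": [92,240,80],"delta_rot": [0,0,-0.228]},
  {"hand": 0.8,"dp": [95,247,82],"delta_rot": [0,0,-0.228]},
])

```text
time: 15.73
ee_pos: [0.4964, 0.2762, 0.215]
tool_rot: [-0.053, 0.999, 0.004, -0.001]
contact_force: [0.9, 0.4, 0.4]
width: 0.0685
```

```bash
python3 go.py 500 264.3 149.3 95.2
```

```text
t 15.73 pos [496.4 276.2 215. ] yjaw 96.1 z [-0.002  0.007 -1.   ] F [0.9 0.4 0.4] w 68.5
['500', '264.3', '149.3', '95.2'] dp [-2.5, -12.7, 65.6] rot [0.007, -0.002, 0.016]
```

Call:
carry_out([
  {"hand": 0.8,"dp": [-2.5,-12.5,0],"delta_rot": [0.007,-0.002,0.016]},
  {"hand": 0.8,"dp": [-2.5,-12.5,0],"delta_rot": [0.007,-0.002,0.016]},
  {"hand": 0.8,"dp": [-2.5,-12.5,8],"delta_rot": [0.007,-0.002,0.016]},
  {"hand": 0.8,"dp": [-2.5,-12.5,22],"delta_rot": [0.007,-0.002,0.016]},
  {"hand": 0.8,"dp": [-2.5,-12.5,38],"delta_rot": [0.007,-0.002,0.016]},
  {"hand": 0.8,"dp": [-2.5,-12.5,54],"delta_rot": [0.007,-0.002,0.016]},
  {"hand": 0.8,"dp": [-2.5,-12.5,63],"delta_rot": [0.007,-0.002,0.016]},
  {"hand": 0.8,"dp": [-2.5,-12.5,65],"delta_rot": [0.007,-0.002,0.016]},
])

```text
time: 16.4
ee_pos: [0.4999, 0.2628, 0.1484]
tool_rot: [-0.045, 0.999, -0.001, -0.001]
contact_force: [-0.9, 0.2, -0.1]
width: 0.0678
```

```bash
python3 go.py 500 264.3 149.3 95.2
```

```text
t 16.4 pos [499.9 262.8 148.4] yjaw 95.1 z [-0.001 -0.001 -1.   ] F [-0.9  0.2 -0.1] w 67.8
['500', '264.3', '149.3', '95.2'] dp [-0.3, 1.5, -0.9] rot [-0.001, -0.002, -0.002]
```

Call:
carry_out([
  {"hand": 0.6,"dp": [0,1.5,-0.5],"delta_rot": [0,0,0]},
  {"hand": 0.48,"dp": [0,1.5,-0.5],"delta_rot": [0,0,0]},
  {"hand": 0.43,"dp": [0,1.5,-0.5],"delta_rot": [0,0,0]},
  {"hand": 0.4,"dp": [0,1.5,-0.5],"delta_rot": [0,0,0]},
  {"hand": 0.37,"dp": [0,1.5,-0.5],"delta_rot": [0,0,0]},
  {"hand": 0.34,"dp": [0,1.5,-0.5],"delta_rot": [0,0,0]},
  {"hand": 0.25,"dp": [0,1.5,-0.5],"delta_rot": [0,0,0]},
  {"hand": 0.25,"dp": [0,1.5,-0.5],"delta_rot": [0,0,0]},
], grip_force=40)

```text
time: 17.07
ee_pos: [0.5003, 0.2647, 0.1498]
tool_rot: [-0.045, 0.999, -0.0, 0.0]
contact_force: [-0.3, -0.7, 6.1]
width: 0.0324
```

Call:
carry_out([
  {"hand": 0.25,"dp": [0,0,0],"delta_rot": [0,0,0]},
  {"hand": 0.25,"dp": [0,0,0],"delta_rot": [0,0,0]},
  {"hand": 0.25,"dp": [0,0,-10],"delta_rot": [0,0,0]},
  {"hand": 0.25,"dp": [0,0,-30],"delta_rot": [0,0,0]},
  {"hand": 0.25,"dp": [0,0,-55],"delta_rot": [0,0,0]},
  {"hand": 0.25,"dp": [0,0,-80],"delta_rot": [0,0,0]},
  {"hand": 0.25,"dp": [0,0,-100],"delta_rot": [0,0,0]},
  {"hand": 0.25,"dp": [0,0,-106],"delta_rot": [0,0,0]},
])

```text
time: 17.73
ee_pos: [0.5013, 0.2653, 0.2595]
tool_rot: [-0.045, 0.999, 0.001, 0.002]
contact_force: [0.9, -0.3, -1.8]
width: 0.0324
```

```bash
python3 go.py 480 -155.5 255 82.4
```

```text
t 17.73 pos [501.3 265.3 259.5] yjaw 95.1 z [ 0.004  0.002 -1.   ] F [ 0.9 -0.3 -1.8] w 32.4
['480', '-155.5', '255', '82.4'] dp [58.7, -417.3, 3.5] rot [0.002, 0.004, 0.222]
```

Call:
carry_out([
  {"hand": 0.25,"dp": [2,-15,0],"delta_rot": [0,0,0]},
  {"hand": 0.25,"dp": [6,-45,0],"delta_rot": [0,0,0]},
  {"hand": 0.25,"dp": [11,-80,0],"delta_rot": [0,0,0.05]},
  {"hand": 0.25,"dp": [16,-115,0],"delta_rot": [0,0,0.1]},
  {"hand": 0.25,"dp": [21,-150,0],"delta_rot": [0,0,0.15]},
  {"hand": 0.25,"dp": [26,-185,0],"delta_rot": [0,0,0.2]},
  {"hand": 0.25,"dp": [31,-220,0],"delta_rot": [0,0,0.222]},
  {"hand": 0.25,"dp": [35,-250,0],"delta_rot": [0,0.003,0.222]},
])

```text
time: 18.4
ee_pos: [0.4872, 0.0101, 0.2582]
tool_rot: [0.068, 0.998, 0.001, -0.0]
contact_force: [1.0, 0.2, -1.4]
width: 0.0324
```

```bash
python3 go.py 480 -155.3 228 82.2
```

```text
t 18.4 pos [487.2  10.1 258.2] yjaw 82.2 z [-0.     0.001 -1.   ] F [ 1.   0.2 -1.4] w 32.4
['480', '-155.3', '228', '82.2'] dp [-15.3, -164.9, 30.0] rot [0.001, -0.001, 0.0]
```

Call:
carry_out([
  {"hand": 0.25,"dp": [0,-20,0],"delta_rot": [0,0,0]},
  {"hand": 0.25,"dp": [0,-55,5],"delta_rot": [0,0,0]},
  {"hand": 0.25,"dp": [0,-90,15],"delta_rot": [0,0,0]},
  {"hand": 0.25,"dp": [-5,-125,25],"delta_rot": [0,0,0]},
  {"hand": 0.25,"dp": [-10,-150,30],"delta_rot": [0,0,0]},
  {"hand": 0.25,"dp": [-14,-162,30],"delta_rot": [0,0,0]},
  {"hand": 0.25,"dp": [-15,-165,30],"delta_rot": [0,0,0]},
  {"hand": 0.25,"dp": [-15,-165,30],"delta_rot": [0,0,0]},
])

```text
time: 19.07
ee_pos: [0.4789, -0.1563, 0.2273]
tool_rot: [0.069, 0.998, 0.001, -0.001]
contact_force: [1.3, 0.0, -3.2]
width: 0.0324
```

Call:
carry_out([
  {"hand": 0.25,"dp": [0,0,0],"delta_rot": [0,0,0]},
  {"hand": 0.25,"dp": [0,0,0],"delta_rot": [0,0,0]},
  {"hand": 0.25,"dp": [0,0,0],"delta_rot": [0,0,0]},
  {"hand": 0.25,"dp": [0,0,0],"delta_rot": [0,0,0]},
  {"hand": 0.25,"dp": [0,0,0],"delta_rot": [0,0,0]},
  {"hand": 0.25,"dp": [0,0,0],"delta_rot": [0,0,0]},
  {"hand": 0.25,"dp": [0,0,0],"delta_rot": [0,0,0]},
  {"hand": 0.25,"dp": [0,0,0],"delta_rot": [0,0,0]},
])

```text
time: 19.73
ee_pos: [0.4789, -0.1562, 0.2273]
tool_rot: [0.069, 0.998, 0.001, -0.001]
contact_force: [-0.2, -0.4, -2.2]
width: 0.0323
```

```bash
python3 go.py 505 -158.7 228 82.2 539 -163.4 228 82.2
```

```text
t 19.73 pos [ 478.9 -156.2  227.3] yjaw 82.1 z [-0.002  0.001 -1.   ] F [-0.2 -0.4 -2.2] w 32.3
['505', '-158.7', '228', '82.2'] dp [-26.2, 1.1, -0.8] rot [0.001, -0.002, -0.002]
['539', '-163.4', '228', '82.2'] dp [-34.3, -0.0, 0.0] rot [0.0, 0.0, 0.0]
```

Call:
carry_out([
  {"hand": 0.25,"dp": [-3,1,-0.8],"delta_rot": [0,0,0]},
  {"hand": 0.25,"dp": [-8,1,-0.8],"delta_rot": [0,0,0]},
  {"hand": 0.25,"dp": [-14,1,-0.8],"delta_rot": [0,0,0]},
  {"hand": 0.25,"dp": [-18,1,-0.8],"delta_rot": [0,0,0]},
  {"hand": 0.25,"dp": [-21,1,-0.8],"delta_rot": [0,0,0]},
  {"hand": 0.25,"dp": [-23,1,-0.8],"delta_rot": [0,0,0]},
  {"hand": 0.25,"dp": [-25,1,-0.8],"delta_rot": [0,0,0]},
  {"hand": 0.25,"dp": [-26,1,-0.8],"delta_rot": [0,0,0]},
])

```text
time: 20.4
ee_pos: [0.505, -0.1587, 0.2279]
tool_rot: [0.069, 0.998, 0.001, -0.001]
contact_force: [0.9, 0.0, -2.6]
width: 0.0327
```

```bash
python3 go.py 539 -163.4 228 82.2
```

```text
t 20.4 pos [ 505.  -158.7  227.9] yjaw 82.1 z [-0.002  0.001 -1.   ] F [ 0.9  0.  -2.6] w 32.7
['539', '-163.4', '228', '82.2'] dp [-34.3, 0.1, -0.1] rot [0.001, -0.002, -0.002]
```

Call:
carry_out([
  {"hand": 0.25,"dp": [-4,0,0],"delta_rot": [0,0,0]},
  {"hand": 0.25,"dp": [-9,0,0],"delta_rot": [0,0,0]},
  {"hand": 0.25,"dp": [-15,0,0],"delta_rot": [0,0,0]},
  {"hand": 0.25,"dp": [-20,0,0],"delta_rot": [0,0,0]},
  {"hand": 0.25,"dp": [-26,0,0],"delta_rot": [0,0,0]},
  {"hand": 0.25,"dp": [-31,0,0],"delta_rot": [0,0,0]},
  {"hand": 0.25,"dp": [-34,0,0],"delta_rot": [0,0,0]},
  {"hand": 0.25,"dp": [-34,0,0],"delta_rot": [0,0,0]},
])

```text
time: 21.07
ee_pos: [0.5394, -0.1635, 0.2277]
tool_rot: [0.069, 0.998, 0.001, -0.001]
contact_force: [-0.4, 0.6, -2.4]
width: 0.0326
```

Call:
carry_out([
  {"hand": 0.25,"dp": [0,0,2],"delta_rot": [0,0,0]},
  {"hand": 0.25,"dp": [0,0,5],"delta_rot": [0,0,0]},
  {"hand": 0.25,"dp": [0,0,8],"delta_rot": [0,0,0]},
  {"hand": 0.25,"dp": [0,0,10],"delta_rot": [0,0,0]},
  {"hand": 0.25,"dp": [0,0,12],"delta_rot": [0,0,0]},
  {"hand": 0.25,"dp": [0,0,14],"delta_rot": [0,0,0]},
  {"hand": 0.25,"dp": [0,0,15],"delta_rot": [0,0,0]},
  {"hand": 0.25,"dp": [0,0,15],"delta_rot": [0,0,0]},
])

```text
time: 21.73
ee_pos: [0.5393, -0.1634, 0.2125]
tool_rot: [0.069, 0.998, 0.001, -0.001]
contact_force: [0.2, -0.6, -1.7]
width: 0.0322
```

Call:
carry_out([
  {"hand": 0.25,"dp": [0,0,0.4],"delta_rot": [0,0,0]},
  {"hand": 0.25,"dp": [0,0,0.8],"delta_rot": [0,0,0]},
  {"hand": 0.25,"dp": [0,0,1.2],"delta_rot": [0,0,0]},
  {"hand": 0.25,"dp": [0,0,1.5],"delta_rot": [0,0,0]},
  {"hand": 0.25,"dp": [0,0,1.5],"delta_rot": [0,0,0]},
  {"hand": 0.25,"dp": [0,0,1.5],"delta_rot": [0,0,0]},
  {"hand": 0.25,"dp": [0,0,1.5],"delta_rot": [0,0,0]},
  {"hand": 0.25,"dp": [0,0,1.5],"delta_rot": [0,0,0]},
])

```text
time: 22.4
ee_pos: [0.5395, -0.1635, 0.2112]
tool_rot: [0.069, 0.998, 0.001, -0.001]
contact_force: [-0.3, 0.7, 3.8]
width: 0.0322
```

Call:
carry_out([
  {"hand": 0.25,"dp": [-2,0,-0.3],"delta_rot": [0,0,0]},
  {"hand": 0.25,"dp": [-7,0,-0.4],"delta_rot": [0,0,0]},
  {"hand": 0.25,"dp": [-13,0,-0.4],"delta_rot": [0,0,0]},
  {"hand": 0.25,"dp": [-19,0,-0.4],"delta_rot": [0,0,0]},
  {"hand": 0.25,"dp": [-25,0,-0.4],"delta_rot": [0,0,0]},
  {"hand": 0.25,"dp": [-30,0,-0.4],"delta_rot": [0,0,0]},
  {"hand": 0.25,"dp": [-33,0,-0.4],"delta_rot": [0,0,0]},
  {"hand": 0.25,"dp": [-34,0,-0.4],"delta_rot": [0,0,0]},
])

```text
time: 23.07
ee_pos: [0.5737, -0.1682, 0.2114]
tool_rot: [0.069, 0.998, 0.001, -0.001]
contact_force: [-3.3, 0.1, 2.9]
width: 0.0325
```

```bash
python3 go.py
```

```text
t 23.07 pos [ 573.7 -168.2  211.4] yjaw 82.1 z [-0.002  0.001 -1.   ] F [-3.3  0.1  2.9] w 32.5
```

Call:
carry_out([
  {"hand": 0.25,"dp": [-1,0,-0.1],"delta_rot": [0,0,0]},
  {"hand": 0.25,"dp": [-2,0,-0.2],"delta_rot": [0,0,0]},
  {"hand": 0.25,"dp": [-3,0,-0.2],"delta_rot": [0,0,0]},
  {"hand": 0.25,"dp": [-4,0,-0.2],"delta_rot": [0,0,0]},
  {"hand": 0.25,"dp": [-4.5,0,-0.2],"delta_rot": [0,0,0]},
  {"hand": 0.25,"dp": [-5,0,-0.2],"delta_rot": [0,0,0]},
  {"hand": 0.25,"dp": [-5,0,-0.2],"delta_rot": [0,0,0]},
  {"hand": 0.25,"dp": [-5,0,-0.2],"delta_rot": [0,0,0]},
])

```text
time: 23.73
ee_pos: [0.5787, -0.1689, 0.2116]
tool_rot: [0.069, 0.998, 0.001, -0.001]
contact_force: [-0.4, 0.8, 0.1]
width: 0.0325
```

Call:
carry_out([
  {"hand": 0.25,"dp": [-0.5,0,0],"delta_rot": [0,0,0]},
  {"hand": 0.25,"dp": [-1,0,0],"delta_rot": [0,0,0]},
  {"hand": 0.25,"dp": [-1.5,0,0],"delta_rot": [0,0,0]},
  {"hand": 0.25,"dp": [-2,0,0],"delta_rot": [0,0,0]},
  {"hand": 0.25,"dp": [-2,0,0],"delta_rot": [0,0,0]},
  {"hand": 0.25,"dp": [-2,0,0],"delta_rot": [0,0,0]},
  {"hand": 0.25,"dp": [-2,0,0],"delta_rot": [0,0,0]},
  {"hand": 0.25,"dp": [-2,0,0],"delta_rot": [0,0,0]},
])

```text
time: 24.4
ee_pos: [0.5808, -0.1692, 0.2117]
tool_rot: [0.069, 0.998, 0.001, -0.001]
contact_force: [0.0, -0.3, 0.3]
width: 0.0324
```

Call:
carry_out([
  {"hand": 0.25,"dp": [-0.5,0,0],"delta_rot": [0,0,0]},
  {"hand": 0.25,"dp": [-1,0,0],"delta_rot": [0,0,0]},
  {"hand": 0.25,"dp": [-1.5,0,0],"delta_rot": [0,0,0]},
  {"hand": 0.25,"dp": [-2,0,0],"delta_rot": [0,0,0]},
  {"hand": 0.25,"dp": [-2,0,0],"delta_rot": [0,0,0]},
  {"hand": 0.25,"dp": [-2,0,0],"delta_rot": [0,0,0]},
  {"hand": 0.25,"dp": [-2,0,0],"delta_rot": [0,0,0]},
  {"hand": 0.25,"dp": [-2,0,0],"delta_rot": [0,0,0]},
])

```text
time: 25.07
ee_pos: [0.5825, -0.1695, 0.2116]
tool_rot: [0.069, 0.998, 0.001, -0.001]
contact_force: [-3.0, 0.6, 1.9]
width: 0.0327
```

Call:
carry_out([
  {"hand": 0.25,"dp": [-0.5,0,0],"delta_rot": [0,0,0]},
  {"hand": 0.25,"dp": [-1,0,0],"delta_rot": [0,0,0]},
  {"hand": 0.25,"dp": [-1.5,0,-0.1],"delta_rot": [0,0,0]},
  {"hand": 0.25,"dp": [-2,0,-0.2],"delta_rot": [0,0,0]},
  {"hand": 0.25,"dp": [-2,0,-0.2],"delta_rot": [0,0,0]},
  {"hand": 0.25,"dp": [-2,0,-0.2],"delta_rot": [0,0,0]},
  {"hand": 0.25,"dp": [-2,0,-0.2],"delta_rot": [0,0,0]},
  {"hand": 0.25,"dp": [-2,0,-0.2],"delta_rot": [0,0,0]},
])

```text
time: 25.73
ee_pos: [0.5826, -0.1694, 0.2116]
tool_rot: [0.069, 0.998, 0.001, -0.003]
contact_force: [-9.4, 2.3, 6.3]
width: 0.0324
```

```bash
python3 go.py
```

```text
t 25.73 pos [ 582.6 -169.4  211.6] yjaw 82.1 z [-0.005  0.002 -1.   ] F [-9.4  2.3  6.3] w 32.4
```

Call:
carry_out([
  {"hand": 0.25,"dp": [-0.5,0,0],"delta_rot": [0,0,0]},
  {"hand": 0.25,"dp": [-1,0,0],"delta_rot": [0,-0.002,0]},
  {"hand": 0.25,"dp": [-1.5,0,-0.1],"delta_rot": [0,-0.004,0]},
  {"hand": 0.25,"dp": [-2,0,-0.2],"delta_rot": [0,-0.004,0]},
  {"hand": 0.25,"dp": [-2.5,0,-0.3],"delta_rot": [0,-0.004,0]},
  {"hand": 0.25,"dp": [-3,0,-0.3],"delta_rot": [0,-0.004,0]},
  {"hand": 0.25,"dp": [-3,0,-0.3],"delta_rot": [0,-0.004,0]},
  {"hand": 0.25,"dp": [-3,0,-0.3],"delta_rot": [0,-0.004,0]},
])

```text
time: 26.4
ee_pos: [0.5827, -0.1695, 0.2115]
tool_rot: [0.069, 0.998, 0.001, -0.004]
contact_force: [-14.0, 3.4, 8.9]
width: 0.0323
```

Call:
carry_out([
  {"hand": 0.25,"dp": [0,0,0],"delta_rot": [0,-0.002,0]},
  {"hand": 0.25,"dp": [0,0,0],"delta_rot": [0,-0.005,0]},
  {"hand": 0.5,"dp": [0,0,0],"delta_rot": [0,-0.005,0]},
  {"hand": 0.65,"dp": [0,0,0],"delta_rot": [0,-0.005,0]},
  {"hand": 0.75,"dp": [0,0,0],"delta_rot": [0,-0.005,0]},
  {"hand": 0.8,"dp": [0,0,0],"delta_rot": [0,-0.005,0]},
  {"hand": 0.8,"dp": [0,0,-5],"delta_rot": [0,-0.005,0]},
  {"hand": 0.8,"dp": [0,0,-15],"delta_rot": [0,-0.005,0]},
])

```text
time: 27.07
ee_pos: [0.5823, -0.1693, 0.226]
tool_rot: [0.069, 0.998, 0.001, -0.002]
contact_force: [1.0, 0.5, -0.5]
width: 0.0683
```

Call:
carry_out([
  {"hand": 0.8,"dp": [0,0,-15],"delta_rot": [0,0,0]},
  {"hand": 0.8,"dp": [0,0,-35],"delta_rot": [0,0,0]},
  {"hand": 0.8,"dp": [8,2,-60],"delta_rot": [0,0,0]},
  {"hand": 0.8,"dp": [20,30,-70],"delta_rot": [0,0,0]},
  {"hand": 0.8,"dp": [35,65,-70],"delta_rot": [0,0,0]},
  {"hand": 0.8,"dp": [50,100,-70],"delta_rot": [0,0,0]},
  {"hand": 0.8,"dp": [65,135,-70],"delta_rot": [0,0,0]},
  {"hand": 0.8,"dp": [75,170,-70],"delta_rot": [0,0,0]},
])

```text
time: 27.73
ee_pos: [0.5308, 0.0107, 0.2981]
tool_rot: [0.069, 0.998, 0.001, -0.001]
contact_force: [1.1, -0.1, -0.2]
width: 0.0678
```

```bash
python3 go.py 439 258.7 195 95.2; python3 - <<'E'
from plant import arm
from h import *
p,d=arm.snapshot("top"); c=arm.camera_params("top"); np.savez("top4.npz",p=p,d=d,K=c["mtx"],T=c["cam_to_world"])
cv2.imwrite("pics/c6.png",np.hstack([crop(p,350,420,165,265,5),crop(p,160,250,205,305,5)]))
E
```

```text
t 27.73 pos [530.8  10.7 298.1] yjaw 82.0 z [-0.003  0.003 -1.   ] F [ 1.1 -0.1 -0.2] w 67.8
['439', '258.7', '195', '95.2'] dp [124.9, 232.7, 104.1] rot [0.003, -0.003, -0.23]
```

View pics/c6.png

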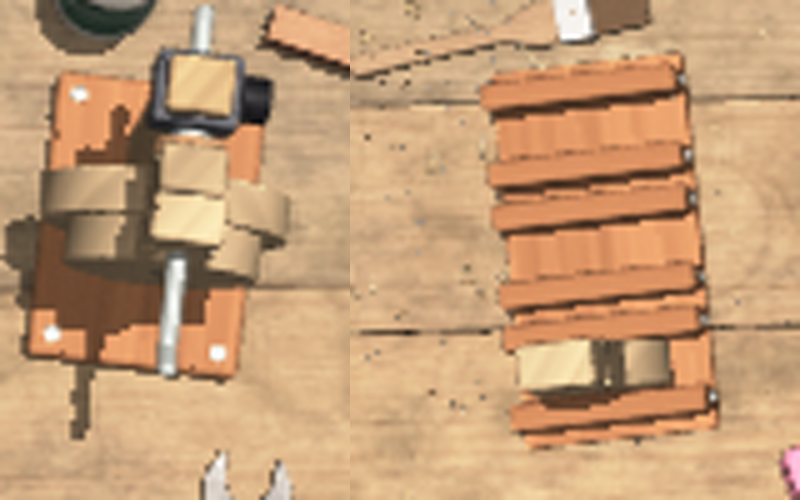

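Picture 8: large and medium hang flush against each other and the small one stands in the front slot at crop (558,363).

Call:
carry_out([
  {"hand": 0.8,"dp": [16,30,0],"delta_rot": [0,0,-0.03]},
  {"hand": 0.8,"dp": [34,64,10],"delta_rot": [0,0,-0.07]},
  {"hand": 0.8,"dp": [52,98,30],"delta_rot": [0,0,-0.12]},
  {"hand": 0.8,"dp": [71,132,50],"delta_rot": [0,0,-0.17]},
  {"hand": 0.8,"dp": [89,166,70],"delta_rot": [0,0,-0.21]},
  {"hand": 0.8,"dp": [106,198,88],"delta_rot": [0,0,-0.23]},
  {"hand": 0.8,"dp": [119,222,100],"delta_rot": [0,0,-0.23]},
  {"hand": 0.8,"dp": [125,233,104],"delta_rot": [0,0,-0.23]},
])

```text
time: 28.45
ee_pos: [0.4337, 0.2721, 0.1951]
tool_rot: [-0.053, 0.999, 0.005, -0.002]
contact_force: [-0.7, 0.5, 0.2]
width: 0.0683
```

```bash
python3 go.py 438.8 258.7 125.2 95.2
```

```text
t 28.45 pos [433.7 272.1 195.1] yjaw 96.0 z [-0.005  0.009 -1.   ] F [-0.7  0.5  0.2] w 68.3
['438.8', '258.7', '125.2', '95.2'] dp [-4.0, -14.5, 69.8] rot [0.009, -0.004, 0.015]
```

Call:
carry_out([
  {"hand": 0.8,"dp": [-4,-13,0],"delta_rot": [0.009,-0.004,0.015]},
  {"hand": 0.8,"dp": [-4,-13,0],"delta_rot": [0.009,-0.004,0.015]},
  {"hand": 0.8,"dp": [-4,-13,8],"delta_rot": [0.009,-0.004,0.015]},
  {"hand": 0.8,"dp": [-4,-13,24],"delta_rot": [0.009,-0.004,0.015]},
  {"hand": 0.8,"dp": [-4,-13,42],"delta_rot": [0.009,-0.004,0.015]},
  {"hand": 0.8,"dp": [-4,-13,58],"delta_rot": [0.009,-0.004,0.015]},
  {"hand": 0.8,"dp": [-4,-13,67],"delta_rot": [0.009,-0.004,0.015]},
  {"hand": 0.8,"dp": [-4,-13,69],"delta_rot": [0.009,-0.004,0.015]},
])

```text
time: 29.12
ee_pos: [0.4386, 0.259, 0.1248]
tool_rot: [-0.044, 0.999, -0.0, -0.001]
contact_force: [-0.6, 0.0, -0.2]
width: 0.0684
```

```bash
python3 go.py 438.8 258.7 125.2 95.2
```

```text
t 29.12 pos [438.6 259.  124.8] yjaw 95.1 z [-0.002 -0.001 -1.   ] F [-0.6  0.  -0.2] w 68.4
['438.8', '258.7', '125.2', '95.2'] dp [-0.1, -0.3, -0.4] rot [-0.001, -0.002, -0.002]
```

Call:
carry_out([
  {"hand": 0.6,"dp": [0,0,0],"delta_rot": [0,0,0]},
  {"hand": 0.5,"dp": [0,0,0],"delta_rot": [0,0,0]},
  {"hand": 0.46,"dp": [0,0,0],"delta_rot": [0,0,0]},
  {"hand": 0.43,"dp": [0,0,0],"delta_rot": [0,0,0]},
  {"hand": 0.4,"dp": [0,0,0],"delta_rot": [0,0,0]},
  {"hand": 0.37,"dp": [0,0,0],"delta_rot": [0,0,0]},
  {"hand": 0.28,"dp": [0,0,0],"delta_rot": [0,0,0]},
  {"hand": 0.28,"dp": [0,0,0],"delta_rot": [0,0,0]},
], grip_force=40)

```text
time: 29.78
ee_pos: [0.4391, 0.2591, 0.1256]
tool_rot: [-0.044, 0.999, -0.0, -0.0]
contact_force: [-0.6, -1.7, 6.1]
width: 0.0354
```

Call:
carry_out([
  {"hand": 0.28,"dp": [0,0,0],"delta_rot": [0,0,0]},
  {"hand": 0.28,"dp": [0,0,-5],"delta_rot": [0,0,0]},
  {"hand": 0.28,"dp": [0,0,-25],"delta_rot": [0,0,0]},
  {"hand": 0.28,"dp": [0,0,-55],"delta_rot": [0,0,0]},
  {"hand": 0.28,"dp": [0,0,-90],"delta_rot": [0,0,0]},
  {"hand": 0.28,"dp": [0,0,-125],"delta_rot": [0,0,0]},
  {"hand": 0.28,"dp": [0,0,-148],"delta_rot": [0,0,0]},
  {"hand": 0.28,"dp": [0,0,-158],"delta_rot": [0,0,0]},
])

```text
time: 30.45
ee_pos: [0.4401, 0.2599, 0.2877]
tool_rot: [-0.044, 0.999, 0.001, 0.002]
contact_force: [1.1, -0.3, -0.9]
width: 0.0353
```

```bash
python3 go.py 478 -155.2 270 82.2
```

```text
t 30.45 pos [440.1 259.9 287.7] yjaw 95.1 z [ 0.004  0.003 -1.   ] F [ 1.1 -0.3 -0.9] w 35.3
['478', '-155.2', '270', '82.2'] dp [-0.8, -416.9, 16.7] rot [0.003, 0.004, 0.225]
```

Call:
carry_out([
  {"hand": 0.28,"dp": [0,-15,0],"delta_rot": [0,0,0]},
  {"hand": 0.28,"dp": [-4,-45,0],"delta_rot": [0,0,0]},
  {"hand": 0.28,"dp": [-8,-80,0],"delta_rot": [0,0,0.05]},
  {"hand": 0.28,"dp": [-12,-115,0],"delta_rot": [0,0,0.1]},
  {"hand": 0.28,"dp": [-14,-150,0],"delta_rot": [0,0,0.15]},
  {"hand": 0.28,"dp": [-14,-185,5],"delta_rot": [0,0,0.2]},
  {"hand": 0.28,"dp": [-12,-220,10],"delta_rot": [0,0,0.225]},
  {"hand": 0.28,"dp": [-10,-250,16],"delta_rot": [0,0.003,0.225]},
])

```text
time: 31.12
ee_pos: [0.4721, 0.0095, 0.2716]
tool_rot: [0.069, 0.998, 0.001, 0.001]
contact_force: [-0.3, 0.4, -1.6]
width: 0.0351
```

```bash
python3 go.py 479 -155.2 228 82.2
```

```text
t 31.12 pos [472.1   9.5 271.6] yjaw 82.1 z [ 0.002  0.003 -1.   ] F [-0.3  0.4 -1.6] w 35.1
['479', '-155.2', '228', '82.2'] dp [-29.6, -162.2, 43.1] rot [0.003, 0.001, -0.003]
```

Call:
carry_out([
  {"hand": 0.28,"dp": [0,-20,0],"delta_rot": [0,0,0]},
  {"hand": 0.28,"dp": [-3,-55,8],"delta_rot": [0,0,0]},
  {"hand": 0.28,"dp": [-8,-90,20],"delta_rot": [0,0,0]},
  {"hand": 0.28,"dp": [-15,-122,32],"delta_rot": [0,0,0]},
  {"hand": 0.28,"dp": [-23,-147,40],"delta_rot": [0,0,0]},
  {"hand": 0.28,"dp": [-28,-159,43],"delta_rot": [0,0,0]},
  {"hand": 0.28,"dp": [-29,-162,43],"delta_rot": [0,0,0]},
  {"hand": 0.28,"dp": [-29,-162,43],"delta_rot": [0,0,0]},
])

```text
time: 31.78
ee_pos: [0.4782, -0.1556, 0.2282]
tool_rot: [0.07, 0.998, 0.001, 0.0]
contact_force: [-0.1, 0.6, -0.7]
width: 0.0357
```

```bash
python3 go.py 505 -158.7 228 82.2
```

```text
t 31.78 pos [ 478.2 -155.6  228.2] yjaw 82.0 z [ 0.001  0.003 -1.   ] F [-0.1  0.6 -0.7] w 35.7
['505', '-158.7', '228', '82.2'] dp [-26.9, 0.7, 0.2] rot [0.003, 0.001, -0.004]
```

Call:
carry_out([
  {"hand": 0.28,"dp": [-3,0.5,0],"delta_rot": [0,0,0]},
  {"hand": 0.28,"dp": [-8,0.7,0],"delta_rot": [0,0,0]},
  {"hand": 0.28,"dp": [-14,0.7,0],"delta_rot": [0,0,0]},
  {"hand": 0.28,"dp": [-18,0.7,0],"delta_rot": [0,0,0]},
  {"hand": 0.28,"dp": [-21,0.7,0],"delta_rot": [0,0,0]},
  {"hand": 0.28,"dp": [-24,0.7,0],"delta_rot": [0,0,0]},
  {"hand": 0.28,"dp": [-26,0.7,0],"delta_rot": [0,0,0]},
  {"hand": 0.28,"dp": [-27,0.7,0],"delta_rot": [0,0,0]},
])

```text
time: 32.45
ee_pos: [0.5054, -0.1586, 0.2281]
tool_rot: [0.07, 0.998, 0.001, 0.0]
contact_force: [-0.3, -0.9, -0.2]
width: 0.0354
```

```bash
python3 go.py 539 -163.4 228 82.2
```

```text
t 32.45 pos [ 505.4 -158.6  228.1] yjaw 82.0 z [ 0.001  0.003 -1.   ] F [-0.3 -0.9 -0.2] w 35.4
['539', '-163.4', '228', '82.2'] dp [-34.0, -0.1, 0.2] rot [0.003, 0.001, -0.004]
```

Call:
carry_out([
  {"hand": 0.28,"dp": [-4,0,0],"delta_rot": [0,0,0]},
  {"hand": 0.28,"dp": [-9,0,0],"delta_rot": [0,0,0]},
  {"hand": 0.28,"dp": [-15,0,0],"delta_rot": [0,0,0]},
  {"hand": 0.28,"dp": [-20,0,0],"delta_rot": [0,0,0]},
  {"hand": 0.28,"dp": [-26,0,0],"delta_rot": [0,0,0]},
  {"hand": 0.28,"dp": [-32,0,0],"delta_rot": [0,0,0]},
  {"hand": 0.28,"dp": [-35,0,0],"delta_rot": [0,0,0]},
  {"hand": 0.28,"dp": [-36,0,0],"delta_rot": [0,0,0]},
])

```text
time: 33.12
ee_pos: [0.5417, -0.1637, 0.228]
tool_rot: [0.07, 0.998, 0.001, 0.0]
contact_force: [-0.1, 0.0, -0.9]
width: 0.0354
```

Call:
carry_out([
  {"hand": 0.28,"dp": [0,0,2],"delta_rot": [0,0,0]},
  {"hand": 0.28,"dp": [0,0,5],"delta_rot": [0,0,0]},
  {"hand": 0.28,"dp": [0,0,8],"delta_rot": [0,0,0]},
  {"hand": 0.28,"dp": [0,0,10],"delta_rot": [0,0,0]},
  {"hand": 0.28,"dp": [0,0,12],"delta_rot": [0,0,0]},
  {"hand": 0.28,"dp": [0,0,14],"delta_rot": [0,0,0]},
  {"hand": 0.28,"dp": [0,0,15],"delta_rot": [0,0,0]},
  {"hand": 0.28,"dp": [0,0,15],"delta_rot": [0,0,0]},
])

```text
time: 33.78
ee_pos: [0.5416, -0.1636, 0.2127]
tool_rot: [0.07, 0.998, 0.001, 0.0]
contact_force: [0.2, 0.3, -1.5]
width: 0.0354
```

Call:
carry_out([
  {"hand": 0.28,"dp": [0,0,0.4],"delta_rot": [0,0,0]},
  {"hand": 0.28,"dp": [0,0,0.8],"delta_rot": [0,0,0]},
  {"hand": 0.28,"dp": [0,0,1.2],"delta_rot": [0,0,0]},
  {"hand": 0.28,"dp": [0,0,1.5],"delta_rot": [0,0,0]},
  {"hand": 0.28,"dp": [0,0,1.5],"delta_rot": [0,0,0]},
  {"hand": 0.28,"dp": [0,0,1.5],"delta_rot": [0,0,0]},
  {"hand": 0.28,"dp": [0,0,1.5],"delta_rot": [0,0,0]},
  {"hand": 0.28,"dp": [0,0,1.5],"delta_rot": [0,0,0]},
])

```text
time: 34.45
ee_pos: [0.5416, -0.1636, 0.2113]
tool_rot: [0.07, 0.998, 0.001, 0.0]
contact_force: [-0.1, 0.1, -0.2]
width: 0.0356
```

Call:
carry_out([
  {"hand": 0.28,"dp": [0,0,0.2],"delta_rot": [0,0,0]},
  {"hand": 0.28,"dp": [0,0,0.4],"delta_rot": [0,0,0]},
  {"hand": 0.28,"dp": [0,0,0.6],"delta_rot": [0,0,0]},
  {"hand": 0.28,"dp": [0,0,0.7],"delta_rot": [0,0,0]},
  {"hand": 0.28,"dp": [0,0,0.7],"delta_rot": [0,0,0]},
  {"hand": 0.28,"dp": [0,0,0.7],"delta_rot": [0,0,0]},
  {"hand": 0.28,"dp": [0,0,0.7],"delta_rot": [0,0,0]},
  {"hand": 0.28,"dp": [0,0,0.7],"delta_rot": [0,0,0]},
])

```text
time: 35.12
ee_pos: [0.5416, -0.1636, 0.2108]
tool_rot: [0.07, 0.998, 0.001, 0.0]
contact_force: [-2.2, 0.7, 5.9]
width: 0.0355
```

Call:
carry_out([
  {"hand": 0.28,"dp": [-1,0,-0.3],"delta_rot": [0,0,0]},
  {"hand": 0.28,"dp": [-3,0,-0.5],"delta_rot": [0,0,0]},
  {"hand": 0.28,"dp": [-6,0,-0.5],"delta_rot": [0,0,0]},
  {"hand": 0.28,"dp": [-9,0,-0.5],"delta_rot": [0,0,0]},
  {"hand": 0.28,"dp": [-12,0,-0.5],"delta_rot": [0,0,0]},
  {"hand": 0.28,"dp": [-14,0,-0.5],"delta_rot": [0,0,0]},
  {"hand": 0.28,"dp": [-16,0,-0.5],"delta_rot": [0,0,0]},
  {"hand": 0.28,"dp": [-16,0,-0.5],"delta_rot": [0,0,0]},
])

```text
time: 35.78
ee_pos: [0.558, -0.1659, 0.2112]
tool_rot: [0.07, 0.998, 0.001, 0.001]
contact_force: [-0.4, 0.3, 1.2]
width: 0.0355
```

Call:
carry_out([
  {"hand": 0.28,"dp": [-0.5,0,0],"delta_rot": [0,0,0]},
  {"hand": 0.28,"dp": [-1,0,0],"delta_rot": [0,0,0]},
  {"hand": 0.28,"dp": [-1.5,0,0],"delta_rot": [0,0,0]},
  {"hand": 0.28,"dp": [-2,0,0],"delta_rot": [0,0,0]},
  {"hand": 0.28,"dp": [-2,0,0],"delta_rot": [0,0,0]},
  {"hand": 0.28,"dp": [-2,0,0],"delta_rot": [0,0,0]},
  {"hand": 0.28,"dp": [-2,0,0],"delta_rot": [0,0,0]},
  {"hand": 0.28,"dp": [-2,0,0],"delta_rot": [0,0,0]},
])

```text
time: 36.45
ee_pos: [0.56, -0.1662, 0.2113]
tool_rot: [0.07, 0.998, 0.001, 0.001]
contact_force: [-1.1, 0.1, 1.2]
width: 0.0357
```

Call:
carry_out([
  {"hand": 0.28,"dp": [-0.5,0,0],"delta_rot": [0,0,0]},
  {"hand": 0.28,"dp": [-1,0,0],"delta_rot": [0,0,0]},
  {"hand": 0.28,"dp": [-1.5,0,0],"delta_rot": [0,0,0]},
  {"hand": 0.28,"dp": [-2,0,0],"delta_rot": [0,0,0]},
  {"hand": 0.28,"dp": [-2,0,0],"delta_rot": [0,0,0]},
  {"hand": 0.28,"dp": [-2,0,0],"delta_rot": [0,0,0]},
  {"hand": 0.28,"dp": [-2,0,0],"delta_rot": [0,0,0]},
  {"hand": 0.28,"dp": [-2,0,0],"delta_rot": [0,0,0]},
])

```text
time: 37.12
ee_pos: [0.5615, -0.1664, 0.2112]
tool_rot: [0.07, 0.998, 0.001, 0.0]
contact_force: [-4.9, 1.0, 3.7]
width: 0.0356
```

Contact is starting; press gently to confirm.

Call:
carry_out([
  {"hand": 0.28,"dp": [-0.5,0,0],"delta_rot": [0,0,0]},
  {"hand": 0.28,"dp": [-1,0,0],"delta_rot": [0,0,0]},
  {"hand": 0.28,"dp": [-1.5,0,-0.1],"delta_rot": [0,0,0]},
  {"hand": 0.28,"dp": [-2,0,-0.2],"delta_rot": [0,0,0]},
  {"hand": 0.28,"dp": [-2,0,-0.2],"delta_rot": [0,0,0]},
  {"hand": 0.28,"dp": [-2,0,-0.2],"delta_rot": [0,0,0]},
  {"hand": 0.28,"dp": [-2,0,-0.2],"delta_rot": [0,0,0]},
  {"hand": 0.28,"dp": [-2,0,-0.2],"delta_rot": [0,0,0]},
])

```text
time: 37.78
ee_pos: [0.5615, -0.1665, 0.2111]
tool_rot: [0.07, 0.998, 0.002, -0.002]
contact_force: [-11.1, 2.8, 6.4]
width: 0.0355
```

Call:
carry_out([
  {"hand": 0.28,"dp": [-0.5,0,0],"delta_rot": [0,0,0]},
  {"hand": 0.28,"dp": [-1,0,0],"delta_rot": [0,-0.002,0]},
  {"hand": 0.28,"dp": [-1.5,0,-0.1],"delta_rot": [0,-0.003,0]},
  {"hand": 0.28,"dp": [-2,0,-0.2],"delta_rot": [0,-0.003,0]},
  {"hand": 0.28,"dp": [-2.5,0,-0.3],"delta_rot": [0,-0.003,0]},
  {"hand": 0.28,"dp": [-3,0,-0.3],"delta_rot": [0,-0.003,0]},
  {"hand": 0.28,"dp": [-3,0,-0.3],"delta_rot": [0,-0.003,0]},
  {"hand": 0.28,"dp": [-3,0,-0.3],"delta_rot": [0,-0.003,0]},
])

```text
time: 38.45
ee_pos: [0.5615, -0.1665, 0.2111]
tool_rot: [0.07, 0.998, 0.002, -0.003]
contact_force: [-13.3, 2.3, 9.6]
width: 0.0354
```

```bash
python3 go.py
```

```text
t 38.45 pos [ 561.5 -166.5  211.1] yjaw 81.9 z [-0.006  0.005 -1.   ] F [-13.3   2.3   9.6] w 35.4
```

Call:
carry_out([
  {"hand": 0.28,"dp": [0,0,0],"delta_rot": [0,-0.002,0]},
  {"hand": 0.28,"dp": [0,0,0],"delta_rot": [0,-0.005,0]},
  {"hand": 0.5,"dp": [0,0,0],"delta_rot": [0,-0.005,0]},
  {"hand": 0.65,"dp": [0,0,0],"delta_rot": [0,-0.005,0]},
  {"hand": 0.75,"dp": [0,0,0],"delta_rot": [0,-0.005,0]},
  {"hand": 0.8,"dp": [0,0,0],"delta_rot": [0,-0.005,0]},
  {"hand": 0.8,"dp": [0,0,-5],"delta_rot": [0,-0.005,0]},
  {"hand": 0.8,"dp": [0,0,-15],"delta_rot": [0,-0.005,0]},
])

```text
time: 39.12
ee_pos: [0.5612, -0.1663, 0.2256]
tool_rot: [0.07, 0.998, 0.002, -0.001]
contact_force: [0.6, -0.2, -0.8]
width: 0.0688
```

Call:
carry_out([
  {"hand": 0.8,"dp": [0,0,-15],"delta_rot": [0,0,0]},
  {"hand": 0.8,"dp": [0,0,-35],"delta_rot": [0,0,0]},
  {"hand": 0.8,"dp": [8,2,-60],"delta_rot": [0,0,0]},
  {"hand": 0.8,"dp": [18,30,-70],"delta_rot": [0,0,0]},
  {"hand": 0.8,"dp": [25,65,-70],"delta_rot": [0,0,0]},
  {"hand": 0.8,"dp": [32,100,-70],"delta_rot": [0,0,0]},
  {"hand": 0.8,"dp": [40,140,-70],"delta_rot": [0,0,0]},
  {"hand": 0.8,"dp": [45,178,-70],"delta_rot": [0,0,0]},
])

```text
time: 39.78
ee_pos: [0.5414, 0.0176, 0.2979]
tool_rot: [0.071, 0.997, 0.002, -0.001]
contact_force: [0.8, 1.2, 0.6]
width: 0.0683
```

```bash
python3 go.py; python3 - <<'E'
from plant import arm
from h import *
o=[]
for n in("scene","top"):
    p,d=arm.snapshot(n); c=arm.camera_params(n); np.savez(f"{n}5.npz",p=p,d=d,K=c["mtx"],T=c["cam_to_world"])
    o.append(crop(p,*((270,370,160,260,4) if n=="scene" else (340,440,165,265,4))))
cv2.imwrite("pics/c7.png",np.hstack(o))
E
```

```text
t 39.78 pos [541.4  17.6 297.9] yjaw 81.9 z [-0.001  0.005 -1.   ] F [0.8 1.2 0.6] w 68.3
```

View pics/c7.png

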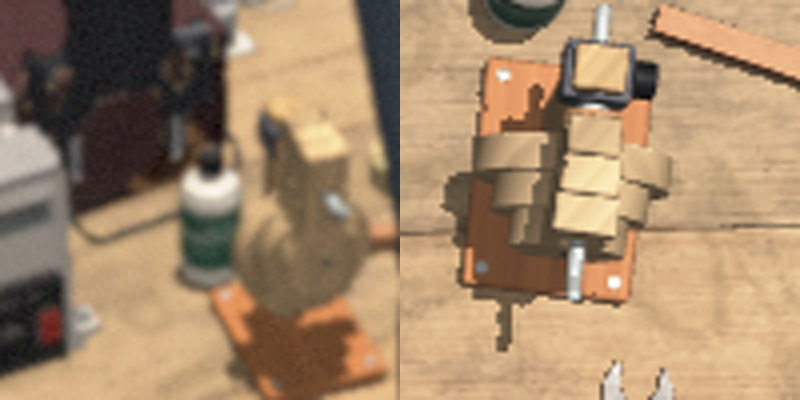

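Picture 9: all three hang flush, large to small, with about 35 mm of arm visible up to the tip. That matches the geometry expected with the collar home. Handing in.

```bash
python3 -c "
from plant import arm
print(arm.finish_job())"; python3 go.py
```

```text
the job is handed in; nothing more can be done
None
the job is handed in; nothing more can be done
```

All three templates hang on the hook in the order asked: largest at the back, then medium, then small in front. I handed the job in at about 40 s of the 72 s allowed.

- **Large and collar:** The large one touched the arm at about 201 mm axis height. It then pushed the collar until two presses, 16 N then 18.5 N sideways (about 23 N in all), moved it less than 0.2 mm. I took that as the hard stop.
- **Medium and small:** Each slid back until it met the one behind, then held firm under about 13–14 N sideways with no further travel.
- **Last checks:** The final pictures show the three flush. About 35 mm of arm shows between the small one and the tip, close to the 35.5 mm expected with the collar home. The gripper was clear and touching nothing.
- **Disagreement and limits:** The top and scene cameras differed by up to 5 mm on the heads' positions. I used mainly the top view, and the grasps showed little side force. The collar is hidden behind the large template, so its home position rests on the feel of the stop and that gap. I did not check the other objects on the bench one by one at the end.

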